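Load the autosampler carrier: rinse first, then the dilution series from weak to strong

TASK

The four capped vials in the white rack are a dilution series, strongest at the finger-tab end. Load the aluminium autosampler carrier so that the run goes from rinse to strongest without carry-over: the small blue-capped rinse bottle that stands between rack and carrier in the wide well, the weakest vial (farthest from the tab) in the narrow well next to it, and so on along the row to the strongest in the last well, each standing upright on the floor of its well. Do not knock anything over, and leave the reagent bottle, the beaker and the forceps where they are.

Things in the scene. Friction and masses are not known exactly. Their poses are not given: they have to be found in the camera images.
- vial_a: Capped vial, first: it starts in the rack hole next to the finger tab (the strongest). The four look alike: clear tube 21 mm in diameter, orange screw cap 24 mm in diameter on the top 15 mm; flat bottom, 103 mm tall, about 40 g. Origin at the centre of its underside, z up along its axis.
- vial_b: Capped vial, second from the finger tab. The four look alike: clear tube 21 mm in diameter, orange screw cap 24 mm in diameter on the top 15 mm; flat bottom, 103 mm tall, about 40 g. Origin at the centre of its underside, z up along its axis.
- vial_c: Capped vial, third from the finger tab. The four look alike: clear tube 21 mm in diameter, orange screw cap 24 mm in diameter on the top 15 mm; flat bottom, 103 mm tall, about 40 g. Origin at the centre of its underside, z up along its axis.
- vial_d: Capped vial, fourth: it starts in the hole farthest from the finger tab (the weakest). The four look alike: clear tube 21 mm in diameter, orange screw cap 24 mm in diameter on the top 15 mm; flat bottom, 103 mm tall, about 40 g. Origin at the centre of its underside, z up along its axis.
- rinse_bottle: Rinse bottle, squat clear bottle 45 mm in diameter and 95 mm tall, dark blue ribbed cap 41 mm in diameter on its top 26 mm, standing alone on the bench between rack and carrier. Origin at the centre of its underside, z up; about 100 g.
- vial_rack: White two-tier plastic rack, fixed, 182 mm long (x), 60 mm wide (y), 38 mm high. Origin on the bench at its centre, z up. A flat round-ended finger tab sticks out at its -x end (to x = -135 mm, 37 mm high). Four 29 mm holes at x = -63, -21, +21, +63 mm, y = 0, each with a vial at start; the vials stand on its floor, 10 mm above the bench. Any yaw.
- carrier: Bare aluminium carrier, fixed, 36 mm high: square head 74 x 74 mm (x -131 to -57 mm) and narrower bar 52 mm wide (x -57 to +116). Origin on the bench, y = 0 its centre line, z up. Head: one 58 mm wide well at x = -94. Bar: four 35 mm wells at x = -34, +8, +50, +92. Flat well floors 10 mm above the bench, small chamfer at the mouths; empty at start. Any yaw; left or right, as the rack.
- reagent_bottle: Bystander: clear reagent bottle, blue cap, 69 mm in diameter, 117 mm tall; origin at the centre of its underside.
- beaker: Bystander: small empty plastic beaker with a spout, about 68 mm in diameter, 60 mm tall; origin at the centre of its underside.
- tweezers: Bystander: steel forceps lying on the bench, 133 mm long (its y), 23 mm wide, 11 mm high; origin at the centre of its underside.
Things that resemble listed ones, but are neither listed nor needed, are in the scene too. What is shaped like the rinse_bottle but pink or purple is not meant.

How it is judged:
At the end, for the whole second after the job is handed in: Rinse bottle in the wide well, vials in the narrow wells in reverse order (start farthest from the tab = next to the wide well): each within 10 mm of its well's centre along and across the carrier, underside 6 to 15 mm above the bench, within 0.1 rad of upright, released, at rest (under 0.02 m/s) (x of vial_a in the frame of carrier between 0.082 and 0.102 m and y of vial_a in the frame of carrier between -0.01 and 0.01 m and z of vial_a in the frame of carrier between 0.006 and 0.015 m and angle between each of vial_a, vial_b, vial_c, vial_d, rinse_bottle's own z axis and vertical below 0.1 rad and linear speed of each of vial_a, vial_b, vial_c, vial_d, rinse_bottle below 0.02 m/s and x of vial_b in the frame of carrier between 0.04 and 0.06 m and y of vial_b in the frame of carrier between -0.01 and 0.01 m and z of vial_b in the frame of carrier between 0.006 and 0.015 m and x of vial_c in the frame of carrier between -0.002 and 0.018 m and y of vial_c in the frame of carrier between -0.01 and 0.01 m and z of vial_c in the frame of carrier between 0.006 and 0.015 m and x of vial_d in the frame of carrier between -0.044 and -0.024 m and y of vial_d in the frame of carrier between -0.01 and 0.01 m and z of vial_d in the frame of carrier between 0.006 and 0.015 m and x of rinse_bottle in the frame of carrier between -0.104 and -0.084 m and y of rinse_bottle in the frame of carrier between -0.01 and 0.01 m and z of rinse_bottle in the frame of carrier between 0.006 and 0.015 m); the robot touches nothing.
It fails at once if a vial or the rinse bottle is tipped over (more than 0.7 rad from upright) (angle between any of vial_a, vial_b, vial_c, vial_d, rinse_bottle's own z axis and vertical above 0.7 rad).
It fails at once if the reagent bottle, the beaker or the forceps is moved by more than 30 mm, or the reagent bottle or beaker is tipped by more than 0.5 rad (distance of any of reagent_bottle, beaker, tweezers from where it was at the start of the episode above 0.03 m or angle between any of reagent_bottle, beaker's own z axis and vertical above 0.5 rad).
It also fails if it takes over 122 s, if anything falls off the work surface, if the arm or the gripper's body presses on something with over 40 N, if the wrist force passes 120 N, or if a joint passes its speed limit or range.

ROBOT

A 6-joint arm with a two-finger parallel gripper is mounted at the origin on a cart in front of the work surface, level with it; the furniture and walls round the work are solid. World frame = base frame: x ahead of the robot, y to its left, z up, the work surface at z = 0. Lengths are in m, angles in rad, forces in N, time in s.
With the tool pointing down it reaches from about 0.35 to 0.775 m from the base axis. Payload 5.5 kg.
Tool frame: the origin (TCP) lies on the centre line of the jaws, within the pads' length; the fingertips stand 11 mm ahead of it and the grasp point (between the pads) lies 8 mm behind it (env.tip_reach is the distance from the TCP to the fingertips, in m); z points along the fingers, x is the direction in which the jaws open and shut, and the axes are right-handed (so a half turn about z gives the same grasp; the last joint's range is limited). The gripper opens to 85 mm and grips with 20 to 120 N. Pads are 22 mm wide; open, the fingers measure 114 mm over their backs; the gripper's body (76 mm by 85 mm) begins 54 mm behind the grasp point. The pads swing forward as they close: fully open they stand 13 mm farther back than shut.
Start: joints at [1.007, 0.313, 0.046, 1.304, 0, 1.431], TCP at [0.236, 0.524, 0.242] pointing down, gripper open.
Joint ranges: [-2.76, 2.76], [-0.86, 1.69], [-1.03, 1.26], [-2.2, 2.34], [-1.47, 1.5], [-3.14, 3.14]. Speed limits (rad/s): [2.57, 2.57, 3.14, 3.14, 3.14, 3.14].

INTERFACE

Orientations are given as a unit quaternion [w, x, y, z].
In Python, from workcell import env gives the robot as it stands.
- The arm moves only by the tool carry_out, never from a script. Its argument "moves" is one flat list of numbers, 7 for each row, row after row: the gripper command: -1 is shut, 1 is fully open, values between are in proportion, then the shift along the tool's x, y, z in m, then the turn, a rotation vector about the tool's x, y, z in degrees. A call has exactly 5 rows; each row shifts and turns the pose as measured when the row begins, along the tool's axes as they then stand; what a row does not reach is not made up. A row lasts 1/8 s, in which the tool goes at most 62.5 mm and 10.7 degrees, less where a joint would pass 70% of its speed; a pose out of reach is approached as far as the arm can. A call is refused whole if a number of a shift passes 0.0625 or a number of a turn 10.7, either way. A call with a gripper value outside its range is refused whole. The fingers move at their own pace and stop on an object; "squeeze" is the grip in N (left out, the last holds). Time passes only in rows, so rows that do not move let the fingers close, or fill a call up. It gives the time, the measured TCP pose, the force and the opening at its end, in the units of the state.
- env.get_state(): the state, without advancing time (a new reading comes with each control period).
- env.read_camera(name): name is "scene" or "side" or "wrist"; returns the picture (420x560x3 uint8, red, green, blue); there is no depth.
- env.calibration(name): a dict with "camera_matrix" (3x3 intrinsics, pixels), "k1" (the pictures are not rectified: a ray, as slopes to the right and down, at radius r is drawn at 1 + k1 r^2 times it, then the intrinsics apply), "rvec" (rotation vector, rad) and "tvec" (3), from world to camera coordinates, as OpenCV has them; the wrist camera has in their place "hand_eye" (4x4, takes a point from camera to tool coordinates, whose origin is the TCP and whose axes are the tool frame's). Camera axes: x right, y down, z forward; pixel columns grow to the right and rows downward; lengths in m; the calibration is good to about 2 mm. A picture is of the moment at which its call begins: read the wrist's pose just before it. calibration takes no time and is no camera call.
- env.hand_in(): hands the job in, once; it reports no verdict.
The state is a dict: "clock": time; "joint_pos": joint angles; "qvel": joint speeds; "tau": joint torques, N m; "tcp_pos": TCP position; "orientation": TCP orientation; "wrist_force": force on the tool from outside, world axes, zero at the start; "ft_torque": the same for the moment, N m; "finger_gap": finger opening in m.
Only numpy, scipy, OpenCV 4.12 (cv2) and the standard library are available. Lean on these libraries where they do the work, as an engineer would, in place of code of your own. Each camera call takes 0.05 s, during which the arm holds its last target. There are 200 camera calls.

## Working session

There is one attempt and no reset: what is moved stays moved. The work goes in short steps, Python scripts to look and compute and a tool call to move; the robot and the scene stay as the last step left them, time stands still between calls to the robot, and variables do not carry over. Pictures are saved under pics/ and viewed, about 12 in all and at most 16, crops included, and the job is handed in when it is done.

Besides the shell and the picture viewer there is one more tool, called after "Request:" by a JSON object that holds its "name" and its "arguments". carry_out: Moves the arm, as the interface text tells. Its arguments: {"type":"object","properties":{"moves":{"type":"array"},"squeeze":{"type":"number"}},"required":["moves"]}

```bash
mkdir -p pics; ls; python3 - <<'E'
from workcell import env
import cv2
print(env.get_state())
for n in ("scene","side","wrist"):
    c=env.calibration(n); print(n,c)
    cv2.imwrite(f"pics/{n}0.png",env.read_camera(n)[:,:,::-1])
E
```

```text
pics
{'clock': 0.0, 'joint_pos': array([1.00738636e+00, 3.13999650e-01, 4.49813018e-02, 1.30360949e+00,
       1.26338905e-06, 1.43123305e+00]), 'qvel': array([ 0.00010351,  0.00047997, -0.00120944,  0.00097455, -0.0001921 ,
        0.00070483]), 'tau': array([ 3.38158825e-03, -4.80628109e+01,  2.98533511e+01,  1.95060176e-02,
        2.06065474e-04,  7.01652198e-06]), 'tcp_pos': array([0.23620289, 0.52370346, 0.24141024]), 'orientation': array([ 3.84432496e-04,  8.40020420e-01,  5.42554011e-01, -8.31158339e-04]), 'wrist_force': array([ 0.52417241, -0.5494374 , -0.63349869]), 'ft_torque': array([ 0.05807651, -0.00185204,  0.00799043]), 'finger_gap': 0.08535326155512875}
scene {'camera_matrix': array([[461.68820229,   0.        , 271.43129179],
       [  0.        , 461.68820229, 208.88524748],
       [  0.        ,   0.        ,   1.        ]]), 'k1': 0.03594033863528411, 'rvec': array([ 2.02982663, -0.69810162,  0.37646473]), 'tvec': array([-0.43597875,  0.18872485,  1.141995  ])}
side {'camera_matrix': array([[451.55458413,   0.        , 280.06644669],
       [  0.        , 451.55458413, 208.92686529],
       [  0.        ,   0.        ,   1.        ]]), 'k1': -0.0004954653882333157, 'rvec': array([ 2.13518873e+00, -6.22806015e-04, -2.39769789e-02]), 'tvec': array([-0.53076787,  0.02763952,  1.47177798])}
wrist {'camera_matrix': array([[355.00905765,   0.        , 274.71278381],
       [  0.        , 355.00905765, 209.51995174],
       [  0.        ,   0.        ,   1.        ]]), 'k1': -0.014247351151945618, 'hand_eye': array([[ 9.99999776e-01,  6.64104078e-04, -8.51541089e-05,
        -3.18070036e-04],
       [-6.10793361e-04,  9.56944700e-01,  2.90269647e-01,
        -7.46543572e-02],
       [ 2.74257029e-04, -2.90269530e-01,  9.56944891e-01,
        -1.31196067e-01],
       [ 0.00000000e+00,  0.00000000e+00,  0.00000000e+00,
         1.00000000e+00]])}
```

View pics/scene0.png

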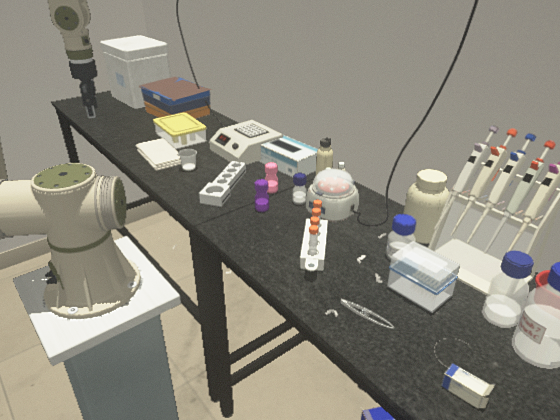

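View pics/side0.png

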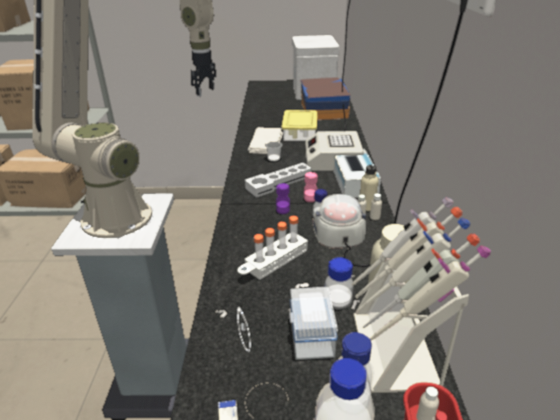

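The scene view shows the rack with its tab at about (311,265) and orange caps from (313,229) up to (318,205), and the carrier at (223,183) with its wide well at about (209,197). Rinse bottle candidates:
- blue cap: scene (300,188), side (320,195)
- purple: (262,195)
- pink: (271,178)
- white with a pale cap: (341,170)
- large blue-capped reagent bottle: (402,235)

The small blue-capped one fits the description. I'll check it in a close crop.

```bash
cat > h.py <<'E'
from workcell import env
import numpy as np, cv2
from scipy.spatial.transform import Rotation as R
def cam(n,st=None):
    c=env.calibration(n);K=c["camera_matrix"]
    if n=="wrist":
        st=st or env.get_state(); q=st["orientation"]
        T=np.eye(4);T[:3,:3]=R.from_quat([q[1],q[2],q[3],q[0]]).as_matrix();T[:3,3]=st["tcp_pos"]
        M=T@c["hand_eye"]
    else:
        W=np.eye(4);W[:3,:3]=cv2.Rodrigues(c["rvec"])[0];W[:3,3]=c["tvec"];M=np.linalg.inv(W)
    return K,c["k1"],M
def ray(C,p):
    K,k,M=C
    x=cv2.undistortPoints(np.array([[p]],float),K,np.array([k,0,0,0.]))[0,0]
    d=M[:3,:3]@[x[0],x[1],1]; return M[:3,3],d/np.linalg.norm(d)
def plane(C,p,z):
    o,d=ray(C,p); return o+d*(z-o[2])/d[2]
def proj(C,P):
    K,k,M=C;W=np.linalg.inv(M)
    return cv2.projectPoints(np.array(P,float).reshape(-1,3),cv2.Rodrigues(W[:3,:3])[0],W[:3,3],K,np.array([k,0,0,0.]))[0][:,0]
def blobs(img,lo,hi,amin=8):
    m=cv2.inRange(cv2.cvtColor(img,cv2.COLOR_RGB2HSV),lo,hi)
    n,l,s,c=cv2.connectedComponentsWithStats(m)
    return [(c[i].round(1).tolist(),s[i].tolist()) for i in range(1,n) if s[i][4]>=amin]
E
python3 - <<'E'
from h import *
S=cv2.imread("pics/scene0.png");D=cv2.imread("pics/side0.png")
a=cv2.resize(S[150:280,190:350],None,fx=4,fy=4,interpolation=3)[:,:]
b=cv2.resize(D[130:280,235:385],None,fx=4,fy=4,interpolation=3)
cv2.imwrite("pics/z1.png",a);cv2.imwrite("pics/z2.png",b)
for n,I in(("scene",S),("side",D)):
    C=cam(n);I=I[:,:,::-1].copy()
    print(n,C[2][:3,3].round(3))
    for t,lo,hi,z in(("or",(5,150,120),(15,255,255),.105),("blue",(112,120,40),(125,255,200),.082)):
        for c,s in blobs(I,lo,hi): print(t,c,s,plane(C,c,z).round(4))
E
```

```text
scene [-0.182 -0.962  0.756]
or [511.7, 131.8] [508, 129, 8, 7, 35] [ 1.4519 -0.2426  0.105 ]
or [549.5, 144.3] [545, 142, 9, 6, 38] [ 1.4422 -0.3781  0.105 ]
or [492.6, 147.7] [491, 147, 4, 3, 9] [ 1.2741 -0.275   0.105 ]
or [534.3, 163.1] [532, 161, 6, 6, 15] [ 1.2641 -0.4181  0.105 ]
or [317.8, 203.2] [314, 202, 8, 4, 12] [ 0.5746 -0.1782  0.105 ]
or [316.2, 211.5] [312, 210, 9, 4, 13] [ 0.5423 -0.2072  0.105 ]
or [314.0, 222.1] [311, 219, 8, 7, 26] [ 0.5033 -0.2416  0.105 ]
or [313.3, 230.2] [310, 228, 8, 6, 25] [ 0.4772 -0.2679  0.105 ]
blue [402.9, 221.4] [394, 214, 21, 13, 79] [ 0.7131 -0.3594  0.082 ]
blue [398.8, 231.9] [395, 230, 9, 5, 13] [ 0.6659 -0.3843  0.082 ]
blue [528.0, 257.8] [523, 254, 9, 9, 20] [ 0.8147 -0.6374  0.082 ]
blue [556.3, 268.7] [551, 262, 9, 16, 80] [ 0.8246 -0.6956  0.082 ]
blue [451.8, 369.8] [447, 365, 10, 11, 53] [ 0.3988 -0.7171  0.082 ]
blue [380.2, 414.1] [369, 407, 24, 13, 209] [ 0.2335 -0.698   0.082 ]
side [ 0.556 -1.224  0.801]
or [330.0, 114.6] [318, 111, 25, 8, 129] [0.7408 0.6266 0.105 ]
or [346.5, 114.5] [346, 113, 2, 4, 8] [0.8111 0.62
[... 444 characters left out ...]
.4782 -0.2636  0.105 ]
or [472.7, 239.3] [468, 235, 10, 10, 72] [ 1.0311 -0.2794  0.105 ]
or [434.9, 253.3] [432, 250, 7, 7, 11] [ 0.9185 -0.3362  0.105 ]
or [454.8, 253.6] [452, 250, 7, 8, 25] [ 0.9668 -0.338   0.105 ]
blue [319.9, 194.5] [316, 190, 10, 11, 87] [ 0.6569 -0.0057  0.082 ]
blue [463.9, 223.0] [459, 220, 10, 7, 17] [ 1.0492 -0.171   0.082 ]
blue [428.1, 237.5] [425, 233, 7, 10, 11] [ 0.9315 -0.2383  0.082 ]
blue [446.6, 237.5] [444, 235, 6, 6, 12] [ 0.9806 -0.2391  0.082 ]
blue [339.9, 270.2] [328, 257, 25, 24, 339] [ 0.6819 -0.3704  0.082 ]
blue [350.7, 366.9] [330, 332, 41, 67, 1862] [ 0.6733 -0.6548  0.082 ]
blue [227.3, 403.8] [221, 401, 14, 6, 53] [ 0.4452 -0.7326  0.082 ]
```

View pics/z1.png

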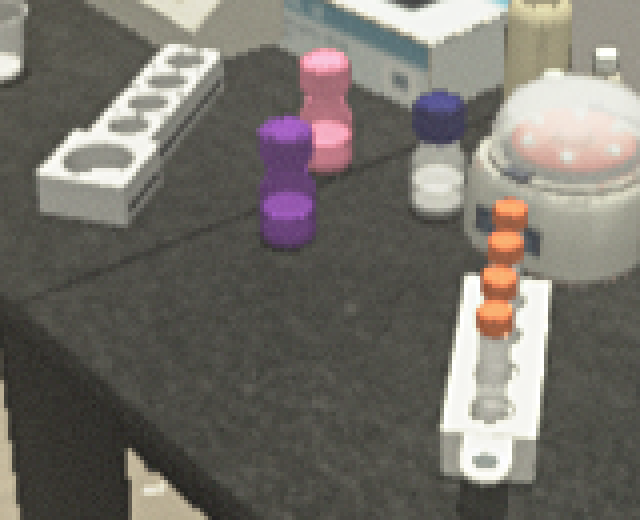

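View pics/z2.png

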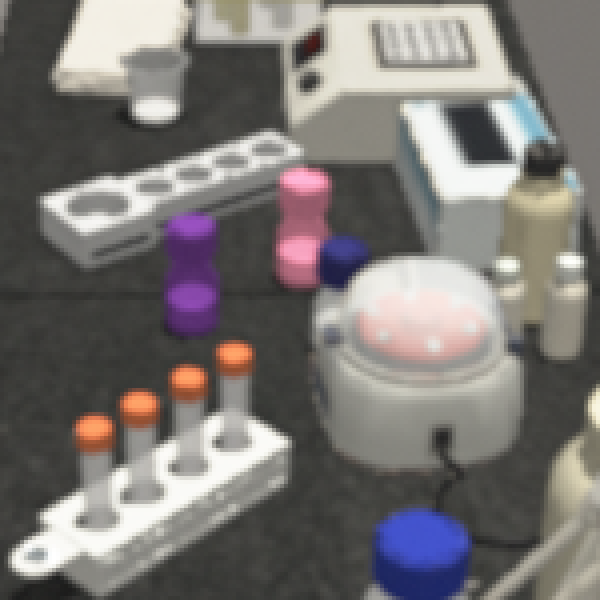

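The crops confirm it: the squat clear bottle with the dark blue cap at scene (300,188) is the rinse bottle, and the purple and pink ones aren't meant. The rack's vials lead away from the tab. The carrier's wide well is on the robot side, at scene (214,189) and side (259,181).

```bash
python3 - <<'E'
from h import *
a=cam("scene");b=cam("side")
f1=lambda u,v:(190+u/4,150+v/4)
f2=lambda u,v:(235+u/4,130+v/4)
for n,p,q,z in[("big",(98,158),(97,205),.036),("w1",(129,125),(155,187),.036),("w2",(150,103),(193,173),.036),("w3",(167,81),(231,160),.036),("w4",(188,61),(268,149),.036),
 ("purpleTop",(287,127),(191,222),.095),("pinkTop",(326,58),(305,178),.095),("rinseTop",(438,102),(345,245),.095),("tab",(485,460),(38,555),.037)]:
    print(n,plane(a,f1(*p),z).round(3),plane(b,f2(*q),z).round(3))
print("beaker",plane(b,f2(155,115),0).round(3))
print("rinse base",plane(a,f1(437,208),0).round(3))
E
```

```text
big [0.455 0.173 0.036] [0.457 0.168 0.036]
w1 [0.504 0.205 0.036] [0.507 0.2   0.036]
w2 [0.539 0.227 0.036] [0.541 0.226 0.036]
w3 [0.573 0.252 0.036] [0.576 0.251 0.036]
w4 [0.609 0.273 0.036] [0.61  0.272 0.036]
purpleTop [0.54  0.032 0.095] [0.541 0.031 0.095]
pinkTop [0.634 0.106 0.095] [0.635 0.103 0.095]
rinseTop [ 0.655 -0.008  0.095] [ 0.661 -0.008  0.095]
tab [ 0.44  -0.306  0.037] [ 0.441 -0.308  0.037]
beaker [0.502 0.42  0.   ]
rinse base [ 0.656 -0.009  0.   ]
```

```bash
cat > plan.py <<'E'
# usage: plan.py grip x y z jawdeg [grip x y z jawdeg ...] : tool-axis rows from the present pose (via points)
import sys
from h import *
s=env.get_state();q=s["orientation"];P=s["tcp_pos"];Q=R.from_quat([q[1],q[2],q[3],q[0]])
print("t",s["clock"],"tcp",P.round(4),"jaw",round(np.degrees(np.arctan2(*Q.as_matrix()[:2,0][::-1])),1),"gap",round(s["finger_gap"],4))
a=list(map(float,sys.argv[1:]))
for i in range(0,len(a),5):
    g,T,j=a[i],np.array(a[i+1:i+4]),np.radians(a[i+4])
    Z=R.from_matrix(np.array([[np.cos(j),np.sin(j),0],[np.sin(j),-np.cos(j),0],[0,0,-1]]))
    n=max(1,int(np.ceil(max(np.linalg.norm(T-P)/.06,np.degrees((Q.inv()*Z).magnitude())/10.3))))
    d=(T-P)/n
    for k in range(n):
        r=(Q.inv()*Z).as_rotvec()/(n-k)
        print([g]+Q.inv().apply(d).round(4).tolist()+np.degrees(r).round(1).tolist())
        Q=Q*R.from_rotvec(r)
    P=T;print("--")
E
python3 plan.py 1 .640 .03 .24 20
```

```text
t 0.15 tcp [0.2362 0.5238 0.2416] jaw 65.7 gap 0.0851
[1.0, -0.0258, 0.0519, 0.0002, 0.0, 0.0, 4.2]
[1.0, -0.022, 0.0537, 0.0002, 0.0, 0.0, 4.2]
[1.0, -0.0181, 0.0551, 0.0002, 0.0, 0.0, 4.2]
[1.0, -0.014, 0.0563, 0.0002, 0.0, 0.0, 4.2]
[1.0, -0.0099, 0.0571, 0.0002, 0.0, 0.0, 4.2]
[1.0, -0.0057, 0.0577, 0.0002, 0.0, 0.0, 4.2]
[1.0, -0.0015, 0.058, 0.0001, 0.0, 0.0, 4.2]
[1.0, 0.0027, 0.0579, 0.0001, 0.0, 0.0, 4.2]
[1.0, 0.0069, 0.0576, 0.0001, 0.0, 0.0, 4.2]
[1.0, 0.011, 0.0569, 0.0001, 0.0, 0.0, 4.2]
[1.0, 0.0151, 0.056, 0.0001, 0.0, 0.0, 4.2]
--
```

Request:
{"name": "carry_out", "arguments": {"moves": [1,-0.026,0.052,0,0,0,4.2,1,-0.022,0.054,0,0,0,4.2,1,-0.018,0.055,0,0,0,4.2,1,-0.014,0.056,0,0,0,4.2,1,-0.01,0.057,0,0,0,4.2]}}

```text
clock: 0.78
tcp_pos: [0.4209, 0.2958, 0.2397]
orientation: [0.0, 0.925, 0.38, -0.001]
wrist_force: [1.5, 1.0, -0.7]
finger_gap: 0.0856
```

Request:
{"name": "carry_out", "arguments": {"moves": [1,-0.006,0.058,0,0,0,4.2,1,-0.002,0.058,0,0,0,4.2,1,0.003,0.058,0,0,0,4.2,1,0.007,0.058,0,0,0,4.2,1,0.011,0.057,0,0,0,4.2]}}

```text
clock: 1.4
tcp_pos: [0.6063, 0.0596, 0.2388]
orientation: [0.0, 0.98, 0.198, -0.001]
wrist_force: [0.6, 0.2, 0.3]
finger_gap: 0.0852
```

```bash
python3 plan.py 1 .640 .03 .24 20 
```

```text
t 1.4 tcp [0.6063 0.0596 0.2388] jaw 22.9 gap 0.0852
[1.0, 0.0195, 0.0404, -0.0013, -0.0, 0.2, 2.9]
--
```

```bash
python3 - <<'E'
from h import *
C=cam("wrist");I=env.read_camera("wrist");cv2.imwrite("pics/w1.png",I[:,:,::-1])
for c,s in blobs(I,(110,100,30),(128,255,200),100): print(c,s,plane(C,c,.095).round(4))
E
```

```text
[301.3, 279.3] [279, 254, 46, 50, 1824] [0.6544 0.0019 0.095 ]
```

View pics/w1.png

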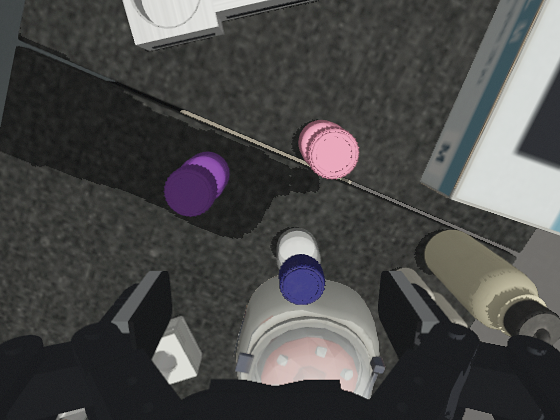

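The dark blue cap top is centred at (302,284), with pink at (333,152) and purple at (190,188). The centrifuge sits right behind the bottle at (310,350), so I'll check its height.

```bash
python3 - <<'E'
from h import *
C=cam("wrist");a=cam("scene");b=cam("side")
print(plane(C,(302,283),.095).round(4))
def tri(L):
    A=0;B=0
    for o,d in L:
        M=np.eye(3)-np.outer(d,d);A=A+M;B=B+M@o
    return np.linalg.solve(A,B).round(3)
print("dome centre (pink mid)",tri([ray(a,(333.5,184)),ray(b,(339,207)),ray(C,(313,368))]))
for z in(.08,.11): print(z,plane(C,(312,279),z).round(3))
print("dome apex",tri([ray(a,(333,170)),ray(b,(340,196))]))
E
python3 plan.py 1 .656 -.006 .21 20 1 .656 -.006 .076 20
```

```text
[ 0.6606 -0.008   0.095 ]
dome centre (pink mid) [ 0.71  -0.095  0.086]
0.08 [ 0.672 -0.008  0.08 ]
0.11 [0.662 0.006 0.11 ]
dome apex [ 0.708 -0.098  0.132]
t 1.45 tcp [0.6108 0.0534 0.2377] jaw 22.4 gap 0.0854
[1.0, 0.0096, 0.036, 0.014, 0.1, 0.0, 1.2]
[1.0, 0.0103, 0.0359, 0.0139, 0.1, 0.0, 1.2]
--
[1.0, -0.0, 0.0, 0.0447, -0.0, -0.0, -0.0]
[1.0, -0.0, 0.0, 0.0447, -0.0, -0.0, -0.0]
[1.0, -0.0, 0.0, 0.0447, -0.0, -0.0, -0.0]
--
```

Request:
{"name": "carry_out", "arguments": {"moves": [1,0.01,0.036,0.014,0,0,1.2,1,0.01,0.034,0.014,0,0,1.2,1,0,0,0,0,0,0,1,0,0,0,0,0,0,1,0,0,0,0,0,0]}}

```text
clock: 2.08
tcp_pos: [0.6559, -0.0069, 0.2074]
orientation: [0.002, 0.985, 0.172, -0.002]
wrist_force: [-0.5, 0.4, 0.4]
finger_gap: 0.0851
```

```bash
python3 - <<'E'
from h import *
C=cam("wrist");I=env.read_camera("wrist");cv2.imwrite("pics/w2.png",I[:,:,::-1])
for c,s in blobs(I,(110,100,30),(128,255,200),100): print(c,s,plane(C,c,.095).round(4),proj(C,[[.656,-.006,.095],[.656,-.006,0]]).round())
E
python3 plan.py 1 .656 -.006 .076 20
```

```text
[280.2, 202.9] [252, 174, 57, 58, 2467] [ 0.6568 -0.0013  0.095 ] [[277. 208.]
 [277. 180.]]
t 2.125 tcp [ 0.6559 -0.0067  0.2076] jaw 19.9 gap 0.0852
[1.0, 0.0003, -0.0003, 0.0439, 0.0, 0.1, -0.0]
[1.0, 0.0002, -0.0003, 0.0439, 0.0, 0.1, -0.0]
[1.0, 0.0002, -0.0003, 0.0439, 0.0, 0.1, -0.0]
--
```

View pics/w2.png

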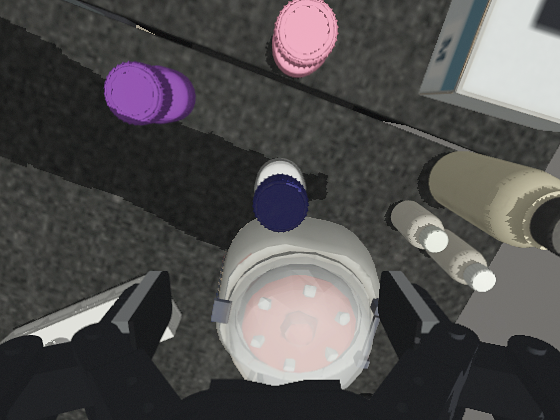

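The rinse cap is centred at (280,203), which puts it at about (0.657, -0.003). The jaws straddle it without touching the centrifuge, so I'm descending.

Request:
{"name": "carry_out", "arguments": {"moves": [1,0.002,-0.003,0.045,0,0,0,1,0,0,0.045,0,0,0,1,0,0,0.044,0,0,0,1,0,0,0,0,0,0,-1,0,0,0,0,0,0], "squeeze": 35}}

```text
clock: 2.75
tcp_pos: [0.6586, 0.0008, 0.0777]
orientation: [0.003, 0.984, 0.176, 0.003]
wrist_force: [0.0, 0.2, -0.0]
finger_gap: 0.0702
```

Request:
{"name": "carry_out", "arguments": {"moves": [-1,0,0,0,0,0,0,-1,0,0,0,0,0,0,-1,0,0,0,0,0,0,-1,0,0,0,0,0,0,-1,0,0,0,0,0,0]}}

```text
clock: 3.38
tcp_pos: [0.6617, 0.0006, 0.0835]
orientation: [0.004, 0.984, 0.176, 0.007]
wrist_force: [-1.2, -0.3, -1.6]
finger_gap: 0.0439
```

```bash
python3 plan.py -1 .656 -.005 .19 20 -1 .458 .171 .19 34 
```

```text
t 3.375 tcp [6.617e-01 6.000e-04 8.350e-02] jaw 20.2 gap 0.0439
[-1.0, -0.0029, 0.0022, -0.0533, 0.3, -0.4, 0.1]
[-1.0, -0.0033, 0.002, -0.0533, 0.3, -0.4, 0.1]
--
[-1.0, -0.0252, -0.0466, 0.0, -0.0, 0.0, -2.8]
[-1.0, -0.0229, -0.0478, 0.0, -0.0, 0.0, -2.8]
[-1.0, -0.0205, -0.0489, 0.0, -0.0, 0.0, -2.8]
[-1.0, -0.0181, -0.0498, 0.0, -0.0, 0.0, -2.8]
[-1.0, -0.0156, -0.0506, 0.0, -0.0, 0.0, -2.8]
--
```

Request:
{"name": "carry_out", "arguments": {"moves": [-1,0,0,-0.02,0.3,-0.4,0,-1,-0.002,0.002,-0.045,0.3,-0.4,0,-1,-0.002,0,-0.05,0,0,0,-1,0,0,-0.025,0,0,0,-1,0,0,0,0,0,0]}}

```text
clock: 4.0
tcp_pos: [0.6568, -0.0026, 0.225]
orientation: [-0.001, 0.984, 0.176, -0.003]
wrist_force: [-0.2, -0.5, -2.1]
finger_gap: 0.0437
```

```bash
python3 plan.py -1 .458 .171 .22 34 
```

```text
t 4.0 tcp [ 0.6568 -0.0026  0.225 ] jaw 20.2 gap 0.0437
[-1.0, -0.0253, -0.0463, 0.0013, -0.0, 0.1, -2.8]
[-1.0, -0.0231, -0.0475, 0.0012, -0.0, 0.1, -2.8]
[-1.0, -0.0207, -0.0485, 0.0011, -0.0, 0.1, -2.8]
[-1.0, -0.0184, -0.0495, 0.0011, -0.0, 0.1, -2.8]
[-1.0, -0.016, -0.0503, 0.001, -0.0, 0.1, -2.8]
--
```

Request:
{"name": "carry_out", "arguments": {"moves": [-1,-0.025,-0.046,0.001,0,0.1,-2.8,-1,-0.023,-0.048,0.001,0,0.1,-2.8,-1,-0.021,-0.049,0.001,0,0,-2.8,-1,-0.018,-0.05,0.001,0,0,-2.8,-1,-0.016,-0.05,0.001,0,0,-2.8]}}

```text
clock: 4.62
tcp_pos: [0.4515, 0.1728, 0.2108]
orientation: [-0.003, 0.956, 0.295, -0.006]
wrist_force: [0.8, 1.8, -1.4]
finger_gap: 0.0436
```

Request:
{"name": "carry_out", "arguments": {"moves": [-1,0,0,0,0,0,0,-1,0,0,0,0,0,0,-1,0,0,0,0,0,0,-1,0,0,0,0,0,0,-1,0,0,0,0,0,0]}}

```text
clock: 5.25
tcp_pos: [0.4492, 0.1726, 0.207]
orientation: [-0.003, 0.955, 0.295, -0.009]
wrist_force: [-0.3, 0.0, -1.8]
finger_gap: 0.0438
```

```bash
python3 plan.py -1 .458 .171 .22 34; python3 - <<'E'
from h import *
C=cam("wrist");I=env.read_camera("wrist");S=env.read_camera("side")
print(proj(C,[[.456,.170,.036],[.504,.2025,.036],[.609,.2725,.036]]).round())
a=I[:,:,::-1]
cv2.imwrite("pics/w3.png",a)
b=cv2.resize(S[80:230,200:350,::-1],None,fx=4,fy=4,interpolation=3);cv2.imwrite("pics/s3.png",b)
E
```

```text
t 5.25 tcp [0.4492 0.1726 0.207 ] jaw 34.3 gap 0.0438
[-1.0, 0.0062, 0.0061, -0.0132, -0.6, 0.9, 0.3]
--
[[283. 199.]
 [349. 200.]
 [492. 202.]]
```

View pics/w3.png

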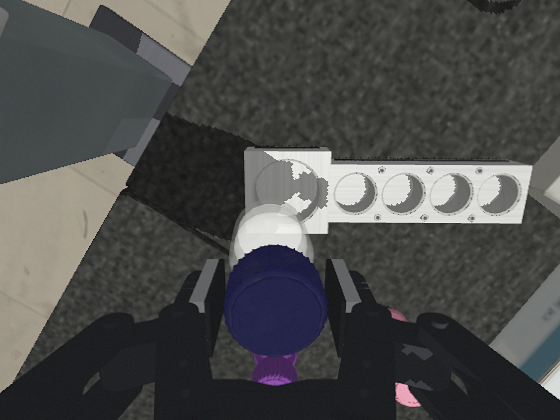

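The bottle is held upright. The carrier is in view: wide well at (288,191), narrow wells at (355,192), (403,193), (451,194) and (500,194).

```bash
cat > fitc.py <<'E'
from h import *
def fit(m,w): # 2D rigid: model->world
    m=np.array(m);w=np.array(w)[:,:2];a=m-m.mean(0);b=w-w.mean(0)
    t=np.arctan2((a[:,0]*b[:,1]-a[:,1]*b[:,0]).sum(),(a*b).sum())
    Rm=np.array([[np.cos(t),-np.sin(t)],[np.sin(t),np.cos(t)]])
    o=w.mean(0)-Rm@m.mean(0);print("yaw",np.degrees(t).round(1),"o",o.round(4),"res mm",((w-o-m@Rm.T)*1e3).round(1).tolist())
    return Rm,o
W=[(-.094,0),(-.034,0),(.008,0),(.05,0),(.092,0)]
E
python3 - <<'E'
from fitc import *
C=cam("wrist")
Rm,o=fit(W,[plane(C,p,.036) for p in[(287.5,191),(355,192.5),(403.5,193),(451,194),(500,194)]])
for w in W: print((Rm@w+o).round(4))
a=cam("scene");b=cam("side")
f1=lambda u,v:(190+u/4,150+v/4)
f2=lambda u,v:(235+u/4,130+v/4)
fit(W,[plane(a,f1(*p),.036) for p in[(98,158),(129,125),(150,103),(167,81),(188,61)]])
Rm,o=fit(W,[plane(b,f2(*p),.036) for p in[(97,205),(155,187),(193,173),(231,160),(268,149)]])
E
```

```text
yaw 33.8 o [0.5327 0.2301] res mm [[0.3, 0.5], [-0.2, -0.4], [-0.0, -0.1], [-0.2, -0.5], [0.2, 0.5]]
[0.4546 0.1779]
[0.5044 0.2112]
[0.5394 0.2346]
[0.5743 0.2579]
[0.6092 0.2813]
yaw 33.3 o [0.5325 0.2237] res mm [[1.2, 1.1], [0.4, -0.1], [0.2, -1.1], [-1.2, 1.1], [-0.5, -1.0]]
yaw 34.5 o [0.5346 0.2209] res mm [[-0.2, 0.4], [0.6, -1.4], [-0.2, 0.7], [-0.1, 1.5], [-0.1, -1.1]]
```

```bash
python3 - <<'E'
from h import *
C=cam("wrist");I=cv2.imread("pics/w3.png")[:,:,::-1].copy()
print("tcp",env.get_state()["tcp_pos"])
for c,s in blobs(I,(110,100,30),(130,255,200),300): print(c,s)
for v in (300,305,312): print(plane(C,(275,v),.2185).round(4))
a=cam("scene");b=cam("side")
for n in("scene","side"):
    I=env.read_camera(n);cv2.imwrite(f"pics/{n}4.png",I[:,:,::-1])
    for c,s in blobs(I,(110,80,30),(130,255,220),40): print(n,c,s)
E
python3 - <<'E'
import cv2,numpy as np
a=cv2.imread("pics/scene4.png")[110:220,160:260];b=cv2.imread("pics/side4.png")[90:210,210:310]
f=lambda i:cv2.resize(i,(400,4*i.shape[0]),interpolation=3)
A=f(a);B=f(b);A=cv2.copyMakeBorder(A,0,B.shape[0]-A.shape[0],0,0,0)
cv2.imwrite("pics/m4.png",np.hstack([A,B]))
E
```

```text
tcp [0.44907178 0.17267571 0.2070678 ]
[274.7, 301.4] [223, 245, 105, 112, 9035]
[0.4478 0.1739 0.2185]
[0.449  0.1721 0.2185]
[0.4508 0.1696 0.2185]
scene [530.3, 136.5] [526, 134, 9, 7, 42]
scene [403.5, 224.0] [392, 214, 24, 21, 408]
scene [519.1, 262.5] [504, 251, 29, 27, 484]
scene [554.7, 276.0] [548, 262, 12, 29, 252]
scene [452.0, 369.6] [447, 364, 11, 12, 74]
scene [445.9, 382.0] [442, 376, 8, 13, 66]
scene [380.1, 413.8] [369, 407, 25, 13, 234]
side [326.3, 104.4] [306, 101, 43, 8, 269]
side [255.7, 136.3] [251, 131, 11, 11, 86]
side [463.7, 223.1] [458, 219, 12, 10, 83]
side [339.8, 268.4] [328, 257, 26, 24, 502]
side [350.7, 366.6] [330, 332, 41, 67, 1940]
side [227.2, 403.4] [220, 400, 15, 8, 83]
```

View pics/m4.png

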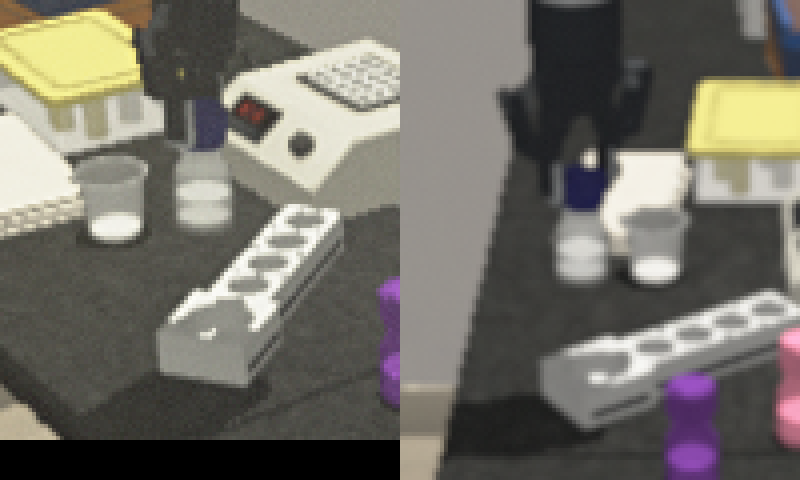

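```bash
python3 - <<'E'
from h import *
a=cam("scene");b=cam("side")
z=.1235
A=plane(a,(211.2,165.5),z);B=plane(b,(255.75,159),z);print(A.round(4),B.round(4))
print(plane(b,(255.7,136.3),.2055).round(4))
for n,C,v,u in(("scene",a,(160+205/4,110+230/4),0),("side",b,(255.75,90+283/4),0)): print(n,"front edge",plane(C,v,z).round(4),C[2][:3,3].round(3))
E
```

```text
[0.4497 0.1713 0.1235] [0.4487 0.1663 0.1235]
[0.4522 0.1687 0.2055]
scene front edge [0.4426 0.1593 0.1235] [-0.182 -0.962  0.756]
side front edge [0.4494 0.1529 0.1235] [ 0.556 -1.224  0.801]
```

```bash
python3 plan.py -1 .4548 .1768 .135 33.8
```

```text
t 5.45 tcp [0.4488 0.1729 0.2072] jaw 34.4 gap 0.0438
[-1.0, 0.0041, 0.0005, 0.036, -0.3, 0.4, 0.3]
[-1.0, 0.0038, 0.0002, 0.0361, -0.3, 0.4, 0.3]
--
```

Request:
{"name": "carry_out", "arguments": {"moves": [-1,0.004,0,0.025,-0.3,0.4,0.3,-1,0.004,0,0.03,-0.3,0.4,0.3,-1,0,0,0.015,0,0,0,-1,0,0,0,0,0,0,-1,0,0,0,0,0,0]}}

```text
clock: 6.08
tcp_pos: [0.4563, 0.1776, 0.1369]
orientation: [0.0, 0.957, 0.29, 0.001]
wrist_force: [1.0, -0.2, -0.9]
finger_gap: 0.0436
```

```bash
python3 plan.py -1 .4548 .1768 .0955 33.8;  python3 - <<'E'
from h import *
C=cam("wrist");I=env.read_camera("wrist")
cv2.imwrite("pics/w5.png",I[:,:,::-1])
S=env.read_camera("side")[110:220,210:320,::-1];T=env.read_camera("scene")[120:220,170:260,::-1]
f=lambda i:cv2.resize(i,None,fx=4,fy=4,interpolation=3)
w=f(S);t=f(T);t=cv2.copyMakeBorder(t,0,40,0,0,0);cv2.imwrite("pics/m5.png",np.hstack([t[:440],w]))
E
```

```text
t 6.075 tcp [0.4563 0.1776 0.1369] jaw 33.7 gap 0.0436
[-1.0, -0.0018, -0.0002, 0.0413, 0.1, -0.1, -0.1]
--
```

View pics/m5.png

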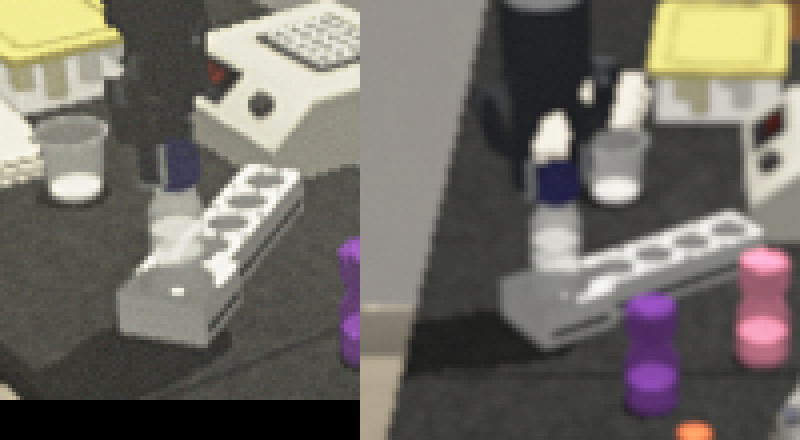

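```bash
python3 - <<'E'
from h import *
th=np.linspace(0,6.28,60);c=np.array([np.cos(th),np.sin(th)]).T
a=cam("scene");b=cam("side")
for n,C,off in(("scene",a,(170,120,0)),("side",b,(210,110,360))):
    for nm,x,y,z,r in(("bottle bottom",.4563,.1776,.0535,.0225),("cap top",.4563,.1776,.1485,.0205),("well wrist",.4546,.1779,.036,.029),("well fixed",.456,.170,.036,.029)):
        p=proj(C,np.c_[x+r*c[:,0],y+r*c[:,1],0*th+z]);q=(p-off[:2])*4+[off[2],0]
        print(n,nm,"u",q[:,0].min().round(),q[:,0].max().round(),"v",q[:,1].min().round(),q[:,1].max().round())
E
```

```text
scene bottle bottom u 146.0 203.0 v 243.0 270.0
scene cap top u 138.0 192.0 v 136.0 159.0
scene well wrist u 138.0 211.0 v 259.0 294.0
scene well fixed u 145.0 218.0 v 262.0 297.0
side bottle bottom u 530.0 582.0 v 250.0 275.0
side cap top u 527.0 575.0 v 153.0 174.0
side well wrist u 522.0 588.0 v 264.0 296.0
side well fixed u 523.0 589.0 v 268.0 300.0
```

View pics/w5.png

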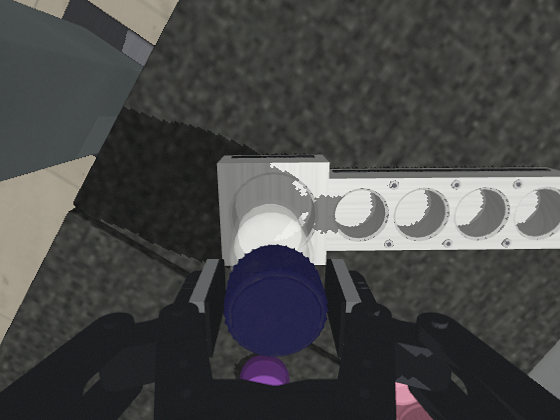

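```bash
python3 - <<'E'
from fitc import *
C=cam("wrist")
print(env.get_state()["tcp_pos"].round(4))
for p in[(273,211),(273,214)]: print(plane(C,p,.036).round(4))
Rm,o=fit(W[:4],[plane(C,p,.036) for p in[(273,213),(360,213.5),(422,213),(482.5,213)]])
for w in W: print((Rm@w+o).round(4))
E
python3 plan.py -1 .4552 .177 .0955 33.8
```

```text
[0.4565 0.1777 0.1371]
[0.4538 0.1791 0.036 ]
[0.455  0.1773 0.036 ]
yaw 33.7 o [0.533  0.2301] res mm [[-0.3, -0.0], [-0.2, -0.5], [0.2, 0.2], [0.3, 0.3]]
[0.4549 0.1779]
[0.5048 0.2112]
[0.5397 0.2346]
[0.5746 0.2579]
[0.6095 0.2812]
t 6.225 tcp [0.4565 0.1777 0.1371] jaw 33.7 gap 0.0439
[-1.0, -0.0016, -0.0002, 0.0416, 0.1, -0.2, -0.1]
--
```

The wrist view shows the bottle over the wide well, with the head spanning u 218–328. The repeat fit agrees with the first to 0.3 mm, so I'm lowering.

Request:
{"name": "carry_out", "arguments": {"moves": [-1,-0.0015,0,0.01,0,0,0,-1,0,0,0.012,0,0,0,-1,0,0,0.01,0,0,0,-1,0,0,0,0,0,0,-1,0,0,0,0,0,0]}}

```text
clock: 6.85
tcp_pos: [0.4554, 0.1767, 0.1031]
orientation: [0.0, 0.957, 0.29, 0.002]
wrist_force: [1.0, 0.1, -1.6]
finger_gap: 0.0439
```

Request:
{"name": "carry_out", "arguments": {"moves": [-1,0,0,0.005,0,0,0,-1,0,0,0.003,0,0,0,-1,0,0,0.002,0,0,0,-1,0,0,0,0,0,0,-1,0,0,0,0,0,0]}}

```text
clock: 7.48
tcp_pos: [0.456, 0.1769, 0.093]
orientation: [0.0, 0.957, 0.29, 0.003]
wrist_force: [0.4, 0.3, -1.6]
finger_gap: 0.0437
```

```bash
python3 plan.py -1 .4548 .177 .0955 33.8
```

```text
t 7.475 tcp [0.456  0.1769 0.093 ] jaw 33.7 gap 0.0437
[-1.0, -0.001, -0.0007, -0.0025, 0.1, -0.3, -0.1]
--
```

Request:
{"name": "carry_out", "arguments": {"moves": [-1,-0.001,0,0.003,0,0,0,-1,0,0,0.002,0,0,0,-1,0,0,0,0,0,0,-1,0,0,0,0,0,0,-1,0,0,0,0,0,0]}}

```text
clock: 8.1
tcp_pos: [0.4564, 0.1763, 0.0913]
orientation: [0.001, 0.957, 0.29, 0.005]
wrist_force: [-0.3, 0.1, -1.1]
finger_gap: 0.0439
```

Request:
{"name": "carry_out", "arguments": {"moves": [-1,0,0,0.003,0,-0.5,0,-1,0,0,0.003,0,0,0,-1,0,0,0.003,0,0,0,-1,0,0,0.002,0,0,0,-1,0,0,0.002,0,0,0]}}

```text
clock: 8.72
tcp_pos: [0.4573, 0.1757, 0.0909]
orientation: [0.005, 0.957, 0.29, 0.004]
wrist_force: [-7.4, -1.8, 18.6]
finger_gap: 0.0441
```

Request:
{"name": "carry_out", "arguments": {"moves": [-1,0,0,-0.001,0,0,0,0.6,0,0,0,0,0,0,0.6,0,0,0,0,0,0,0.6,0,0,0,0,0,0,0.6,0,0,0,0,0,0]}}

```text
clock: 9.35
tcp_pos: [0.4575, 0.1757, 0.0913]
orientation: [0.005, 0.957, 0.29, 0.003]
wrist_force: [0.6, -0.4, -0.5]
finger_gap: 0.0685
```

Request:
{"name": "carry_out", "arguments": {"moves": [0.6,0,0,-0.02,0,0,0,0.6,0,0,-0.04,0,0,0,0.6,0,0,-0.05,0,0,0,0.6,0,0,-0.03,0,0,0,0.6,0,0,0,0,0,0]}}

```text
clock: 9.98
tcp_pos: [0.4555, 0.1765, 0.2339]
orientation: [0.004, 0.957, 0.29, 0.002]
wrist_force: [0.9, 0.1, -1.1]
finger_gap: 0.0683
```

```bash
python3 plan.py 0.3 .480 -.20 .24 132.5; python3 - <<'E'
from h import *
C=cam("wrist");I=env.read_camera("wrist")
cv2.imwrite("pics/w6.png",I[:,:,::-1])
for c,s in blobs(I,(110,100,30),(130,255,200),300): print(c,s,plane(C,c,.105).round(4),proj(C,[[.4549,.1779,.105]]))
E
```

```text
t 9.975 tcp [0.4555 0.1765 0.2339] jaw 33.7 gap 0.0683
[0.3, -0.0189, 0.0327, -0.0003, 0.0, 0.0, -9.9]
[0.3, -0.0242, 0.029, -0.0004, 0.0, 0.0, -9.9]
[0.3, -0.0288, 0.0244, -0.0004, 0.0, 0.0, -9.9]
[0.3, -0.0326, 0.0191, -0.0004, 0.0, 0.0, -9.9]
[0.3, -0.0353, 0.0132, -0.0005, 0.0, 0.0, -9.9]
[0.3, -0.0371, 0.007, -0.0005, 0.0, 0.0, -9.9]
[0.3, -0.0377, 0.0005, -0.0005, 0.0, 0.0, -9.9]
[0.3, -0.0372, -0.006, -0.0006, 0.0, 0.0, -9.9]
[0.3, -0.0357, -0.0123, -0.0006, 0.0, 0.0, -9.9]
[0.3, -0.033, -0.0182, -0.0006, 0.0, 0.0, -9.9]
--
[271.4, 205.4] [246, 179, 52, 54, 2126] [0.4543 0.1727 0.105 ] [[275.87548537 200.39109744]]
```

```bash
python3 plan.py 0.3 .495 -.24 .24 132.5|grep '\['
```

```text
t 10.025 tcp [0.4548 0.1763 0.2326] jaw 33.7 gap 0.0683
[0.3, -0.0198, 0.0369, -0.0004, 0.0, 0.0, -9.9]
[0.3, -0.0258, 0.0329, -0.0004, 0.0, 0.0, -9.9]
[0.3, -0.0311, 0.028, -0.0005, 0.0, 0.0, -9.9]
[0.3, -0.0354, 0.0223, -0.0005, 0.0, 0.0, -9.9]
[0.3, -0.0387, 0.0159, -0.0006, 0.0, 0.0, -9.9]
[0.3, -0.0408, 0.009, -0.0006, 0.0, 0.0, -9.9]
[0.3, -0.0418, 0.0018, -0.0006, 0.0, 0.0, -9.9]
[0.3, -0.0415, -0.0054, -0.0007, 0.0, 0.0, -9.9]
[0.3, -0.0399, -0.0124, -0.0007, 0.0, 0.0, -9.9]
[0.3, -0.0372, -0.0191, -0.0007, 0.0, 0.0, -9.9]
```

Request:
{"name": "carry_out", "arguments": {"moves": [0.3,-0.02,0.037,-0.001,0,0,-9.9,0.3,-0.026,0.033,-0.001,0,0,-9.9,0.3,-0.031,0.028,-0.001,0,0,-9.9,0.3,-0.035,0.022,-0.001,0,0,-9.9,0.3,-0.039,0.016,-0.001,0,0,-9.9]}}

```text
clock: 10.65
tcp_pos: [0.4741, -0.0345, 0.231]
orientation: [-0.0, 0.736, 0.677, -0.005]
wrist_force: [1.1, -0.1, 0.1]
finger_gap: 0.0556
```

Request:
{"name": "carry_out", "arguments": {"moves": [0.3,-0.041,0.009,-0.001,0,0,-9.9,0.3,-0.042,0.002,-0.001,0,0,-9.9,0.3,-0.042,-0.005,-0.001,0,0,-9.9,0.3,-0.04,-0.012,-0.001,0,0,-9.9,0.3,-0.037,-0.019,-0.001,0,0,-9.9]}}

```text
clock: 11.28
tcp_pos: [0.5016, -0.2472, 0.2269]
orientation: [-0.01, 0.372, 0.928, -0.004]
wrist_force: [0.5, 0.3, -0.1]
finger_gap: 0.0555
```

```bash
python3 plan.py 0.3 .495 -.24 .24 132.5
```

```text
t 11.275 tcp [ 0.5016 -0.2472  0.2269] jaw 136.4 gap 0.0555
[0.3, 0.0099, 0.0005, -0.013, -0.8, -0.8, 3.9]
--
```

Request:
{"name": "carry_out", "arguments": {"moves": [0.3,0.01,0,-0.013,-0.8,-0.8,3.9,0.3,0,0,0,0,0,0,0.3,0,0,0,0,0,0,0.3,0,0,0,0,0,0,0.3,0,0,0,0,0,0]}}

```text
clock: 11.9
tcp_pos: [0.4929, -0.2417, 0.2324]
orientation: [-0.006, 0.403, 0.915, 0.001]
wrist_force: [0.5, -0.1, -0.5]
finger_gap: 0.0554
```

```bash
python3 - <<'E'
from h import *
s=env.get_state();print(s["tcp_pos"],s["orientation"].round(3),s["qvel"].round(3))
C=cam("wrist",s);I=env.read_camera("wrist");cv2.imwrite("pics/w7.png",I[:,:,::-1])
for c,s in blobs(I,(5,120,100),(15,255,255),200): print(c,s,plane(C,c,.113).round(4),plane(C,c,.11).round(4))
E
```

```text
[ 0.49290828 -0.24167809  0.23237417] [-0.006  0.403  0.915  0.001] [ 0.005  0.003 -0.005 -0.003  0.    -0.003]
[261.5, 169.3] [246, 153, 32, 34, 847] [ 0.4767 -0.2668  0.113 ] [ 0.4771 -0.2665  0.11  ]
[264.1, 215.5] [248, 204, 31, 24, 525] [ 0.5011 -0.2423  0.113 ] [ 0.5019 -0.2417  0.11  ]
[264.5, 263.5] [250, 257, 29, 21, 227] [ 0.5298 -0.2161  0.113 ] [ 0.5309 -0.2152  0.11  ]
[265.0, 312.0] [250, 304, 30, 31, 295] [ 0.5615 -0.1871  0.113 ] [ 0.5629 -0.1859  0.11  ]
```

View pics/w7.png

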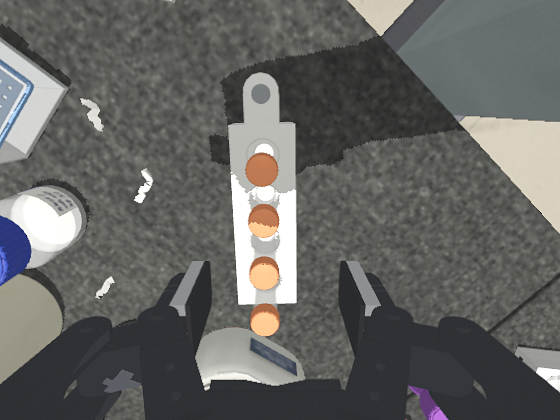

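The four orange caps are at (261,169), (263,220), (264,273) and (264,320), with the tab at (261,95). So vial_a is the top one and vial_d the bottom one.

```bash
python3 - <<'E'
from fitc import *
C=cam("wrist")
P=[plane(C,p,.113) for p in[(262,169),(263.5,219.5),(264,272),(264.5,319.5)]]
V=[(-.063,0),(-.021,0),(.021,0),(.063,0)]
Rm,o=fit(V,P)
for w,p in zip(V,P): print((Rm@w+o).round(4),p.round(4))
a=cam("scene");b=cam("side")
for n,c,L in(("side",b,[(258.4,237.6),(269.2,231.5),(281.6,225.2),(293.3,219)]),): fit(V,[plane(c,p,.105) for p in L])
fit(V,[plane(a,p,.105) for p in[(313.3,230.2),(314.3,221.5),(316.2,211.8),(317.8,203.8)]])
E
```

```text
yaw 42.8 o [ 0.5207 -0.2254] res mm [[1.9, 1.5], [-1.5, -0.9], [-0.5, -0.4], [0.1, -0.1]]
[ 0.4744 -0.2682] [ 0.4763 -0.2667  0.113 ]
[ 0.5053 -0.2396] [ 0.5038 -0.2406  0.113 ]
[ 0.5361 -0.2111] [ 0.5356 -0.2115  0.113 ]
[ 0.5669 -0.1826] [ 0.567  -0.1827  0.113 ]
yaw 42.8 o [ 0.5235 -0.221 ] res mm [[1.0, 0.2], [-2.3, -1.0], [-0.1, -0.3], [1.4, 1.1]]
yaw 42.4 o [ 0.5242 -0.2242] res mm [[-0.5, -1.2], [-2.9, -1.7], [1.6, 1.7], [1.8, 1.1]]
```

```bash
python3 plan.py 0.3 .568 -.1815 .2 132.8 0.3 .568 -.1815 .07 132.8
```

```text
t 11.95 tcp [ 0.4929 -0.2417  0.2324] jaw 132.4 gap 0.0555
[0.3, -0.0033, 0.048, 0.016, -0.1, -0.3, -0.2]
[0.3, -0.0034, 0.048, 0.0161, -0.1, -0.3, -0.2]
--
[0.3, 0.0, -0.0, 0.0433, 0.0, 0.0, -0.0]
[0.3, 0.0, -0.0, 0.0433, 0.0, 0.0, -0.0]
[0.3, 0.0, -0.0, 0.0433, 0.0, 0.0, -0.0]
--
```

Request:
{"name": "carry_out", "arguments": {"moves": [0.3,-0.003,0.048,0.015,-0.1,-0.3,-0.2,0.3,-0.003,0.048,0.015,-0.1,-0.3,-0.2,0.3,0,0,0,0,0,0,0.3,0,0,0,0,0,0,0.3,0,0,0,0,0,0]}}

```text
clock: 12.58
tcp_pos: [0.5694, -0.1804, 0.2024]
orientation: [0.001, 0.4, 0.916, -0.0]
wrist_force: [-0.1, 1.0, 1.0]
finger_gap: 0.0556
```

```bash
python3 plan.py 0.3 .568 -.1815 .07 132.8; python3 - <<'E'
from h import *
C=cam("wrist");I=env.read_camera("wrist");cv2.imwrite("pics/w8.png",I[:,:,::-1])
for c,s in blobs(I,(5,120,100),(15,255,255),200): print(c,s,plane(C,c,.113).round(4))
E
```

```text
t 12.575 tcp [ 0.5694 -0.1804  0.2024] jaw 132.8 gap 0.0556
[0.3, 0.0002, -0.0006, 0.0441, 0.0, 0.0, 0.0]
[0.3, 0.0001, -0.0006, 0.0441, 0.0, 0.0, 0.0]
[0.3, 0.0001, -0.0006, 0.0441, 0.0, 0.0, 0.0]
--
[273.4, 14.4] [253, 0, 42, 34, 1165] [ 0.4806 -0.2634  0.113 ]
[274.4, 81.9] [255, 62, 40, 41, 1239] [ 0.5064 -0.2387  0.113 ]
[273.8, 155.7] [256, 137, 37, 38, 1103] [ 0.5384 -0.2095  0.113 ]
[273.9, 219.6] [257, 201, 35, 38, 1068] [ 0.569  -0.1811  0.113 ]
```

Request:
{"name": "carry_out", "arguments": {"moves": [0.3,0,0,0.044,0,0,0,0.3,0,0,0.044,0,0,0,0.3,0,0,0.042,0,0,0,-1,0,0,0,0,0,0,-1,0,0,0,0,0,0], "squeeze": 30}}

```text
clock: 13.25
tcp_pos: [0.5705, -0.1861, 0.0754]
orientation: [0.006, 0.403, 0.915, -0.001]
wrist_force: [-0.8, 2.1, 4.4]
finger_gap: 0.0222
```

Request:
{"name": "carry_out", "arguments": {"moves": [-1,0,0,0,0,0,0,-1,0,0,0,0,0,0,-1,0,0,0,0,0,0,-1,0,0,0,0,0,0,-1,0,0,0,0,0,0]}}

```text
clock: 13.88
tcp_pos: [0.5713, -0.1869, 0.0796]
orientation: [0.008, 0.403, 0.915, -0.001]
wrist_force: [-0.9, -0.4, -1.7]
finger_gap: 0.0224
```

```bash
python3 plan.py -1 .568 -.1815 .215 132.8 -1 .5048 .2112 .215 123.8
```

```text
t 13.875 tcp [ 0.5713 -0.1869  0.0796] jaw 132.4 gap 0.0224
[-1.0, 0.0014, 0.0006, -0.0452, 0.1, 0.3, -0.1]
[-1.0, 0.0016, 0.0005, -0.0452, 0.1, 0.3, -0.1]
[-1.0, 0.0018, 0.0005, -0.0452, 0.1, 0.3, -0.1]
--
[-1.0, 0.0473, 0.0315, 0.0, -0.0, -0.0, 1.3]
[-1.0, 0.048, 0.0304, 0.0, -0.0, -0.0, 1.3]
[-1.0, 0.0487, 0.0293, 0.0, -0.0, -0.0, 1.3]
[-1.0, 0.0493, 0.0282, 0.0, -0.0, -0.0, 1.3]
[-1.0, 0.0499, 0.0271, 0.0, -0.0, -0.0, 1.3]
[-1.0, 0.0505, 0.026, 0.0, -0.0, -0.0, 1.3]
[-1.0, 0.0511, 0.0249, 0.0, -0.0, -0.0, 1.3]
--
```

Request:
{"name": "carry_out", "arguments": {"moves": [-1,0.001,0,-0.02,0,0,0,-1,0.001,0.001,-0.045,0.1,0.3,0,-1,0.001,0.001,-0.05,0.1,0.3,0,-1,0,0,-0.025,0,0,0,-1,0.02,0.014,0,0,0,1]}}

```text
clock: 14.5
tcp_pos: [0.5695, -0.16, 0.225]
orientation: [0.006, 0.412, 0.911, -0.0]
wrist_force: [0.6, 0.4, -0.8]
finger_gap: 0.0224
```

```bash
python3 plan.py -1 .5048 .2112 .22 123.8
```

```text
t 14.5 tcp [ 0.5695 -0.16    0.225 ] jaw 131.3 gap 0.0224
[-1.0, 0.046, 0.028, 0.0003, 0.0, 0.1, 1.1]
[-1.0, 0.0465, 0.0272, 0.0004, 0.0, 0.1, 1.1]
[-1.0, 0.047, 0.0263, 0.0004, 0.0, 0.1, 1.1]
[-1.0, 0.0475, 0.0254, 0.0005, 0.0, 0.1, 1.1]
[-1.0, 0.0479, 0.0245, 0.0005, 0.0, 0.1, 1.1]
[-1.0, 0.0484, 0.0236, 0.0006, 0.0, 0.1, 1.1]
[-1.0, 0.0488, 0.0227, 0.0007, 0.0, 0.1, 1.1]
--
```

Request:
{"name": "carry_out", "arguments": {"moves": [-1,0.046,0.028,0,0,0.1,1.1,-1,0.046,0.027,0,0,0.1,1.1,-1,0.047,0.026,0,0,0.1,1.1,-1,0.047,0.025,0,0,0.1,1.1,-1,0.048,0.024,0,0,0.1,1.1]}}

```text
clock: 15.12
tcp_pos: [0.5281, 0.1082, 0.2269]
orientation: [0.009, 0.46, 0.888, 0.005]
wrist_force: [1.0, 0.4, 0.3]
finger_gap: 0.0222
```

```bash
python3 plan.py -1 .5048 .2112 .18 123.8
```

```text
t 15.125 tcp [0.5281 0.1082 0.2269] jaw 125.2 gap 0.0222
[-1.0, 0.049, 0.0198, 0.0233, 0.5, 0.3, 0.7]
[-1.0, 0.0492, 0.0194, 0.0234, 0.5, 0.3, 0.7]
--
```

Request:
{"name": "carry_out", "arguments": {"moves": [-1,0.045,0.018,0.005,0.5,0.3,0.7,-1,0.04,0.017,0.01,0.5,0.3,0.7,-1,0.005,0.003,0.02,0,0,0,-1,0,0,0,0,0,0,-1,0,0,0,0,0,0]}}

```text
clock: 15.75
tcp_pos: [0.51, 0.2121, 0.1946]
orientation: [0.004, 0.468, 0.884, 0.004]
wrist_force: [0.2, 1.4, 0.1]
finger_gap: 0.0221
```

```bash
python3 plan.py -1 .5048 .2112 .12 123.8;  python3 - <<'E'
from h import *
C=cam("wrist");I=env.read_camera("wrist")
cv2.imwrite("pics/w9.png",I[:,:,::-1])
for c,s in blobs(I,(5,120,80),(15,255,255),200): print(c,s)
E
```

```text
t 15.75 tcp [0.51   0.2121 0.1946] jaw 124.2 gap 0.0221
[-1.0, 0.0012, -0.0027, 0.0373, 0.3, 0.1, 0.2]
[-1.0, 0.0011, -0.0026, 0.0373, 0.3, 0.1, 0.2]
--
[273.9, 346.6] [237, 307, 74, 79, 4786]
```

View pics/w9.png

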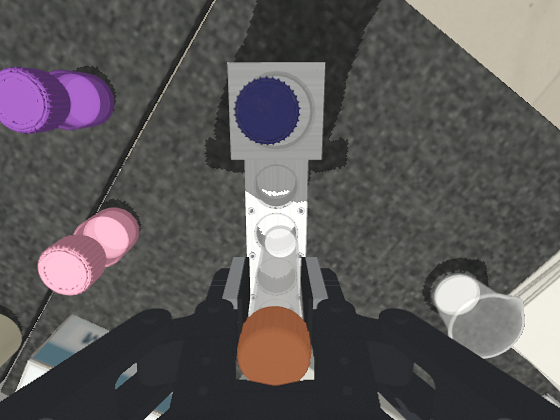

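The rinse bottle stands in the wide well at (268,110). Narrow well 1 is at (276,181) and well 2 at (277,232). The held vial's bottom is at (280,240) and its cap at (274,345).

```bash
python3 - <<'E'
from h import *
C=cam("wrist");print(env.get_state()["tcp_pos"].round(4))
print("bottom",plane(C,(280,240),.1946-.068).round(4),"cap",plane(C,(274,345),.1946+.035).round(4))
for p in[(276,110),(276,181),(277,232)]: print(plane(C,p,.036).round(4))
E
```

```text
[0.5099 0.2119 0.1945]
bottom [0.5126 0.2178 0.1266] cap [0.5094 0.2119 0.2296]
[0.4539 0.1749 0.036 ]
[0.501 0.207 0.036]
[0.538  0.2332 0.036 ]
```

```bash
python3 plan.py -1 .5025 .208 .12 123.8
```

```text
t 15.8 tcp [0.5099 0.2119 0.1945] jaw 124.2 gap 0.0224
[-1.0, 0.0006, -0.0045, 0.0372, 0.3, 0.1, 0.2]
[-1.0, 0.0005, -0.0043, 0.0372, 0.3, 0.1, 0.2]
--
```

Request:
{"name": "carry_out", "arguments": {"moves": [-1,0.001,-0.005,0.02,0.3,0.1,0.2,-1,0,-0.004,0.03,0.3,0.1,0.2,-1,0,0,0.02,0,0,0,-1,0,0,0,0,0,0,-1,0,0,0,0,0,0]}}

```text
clock: 16.42
tcp_pos: [0.5073, 0.2046, 0.1284]
orientation: [0.003, 0.474, 0.88, 0.003]
wrist_force: [0.2, 0.3, -0.3]
finger_gap: 0.0222
```

```bash
python3 plan.py -1 .5025 .208 .09 123.8; python3 - <<'E'
from h import *
C=cam("wrist");I=env.read_camera("wrist")
cv2.imwrite("pics/w10.png",I[60:360,130:430,::-1].repeat(2,0).repeat(2,1))
E
```

```text
t 16.425 tcp [0.5073 0.2046 0.1284] jaw 123.4 gap 0.0222
[-1.0, 0.0056, -0.0025, 0.0383, 0.5, 0.2, -0.4]
--
```

View pics/w10.png

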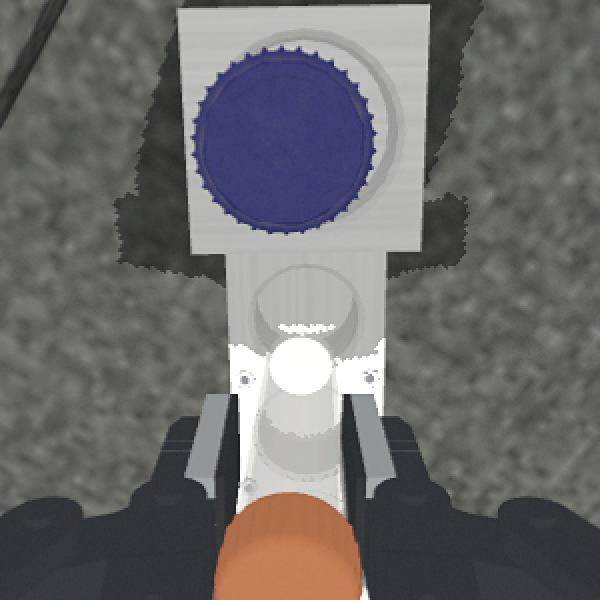

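Well 1's mouth is at crop (306,312), which is full-frame (283,216). The vial bottom is at crop (300,366), or (280,243).

```bash
cat > off.py <<'E'
import sys
from h import *
C=cam("wrist");s=env.get_state()
a=list(map(float,sys.argv[1:]))
b=plane(C,a[:2],s["tcp_pos"][2]-.068);w=plane(C,a[2:4],.036)
print("bottom",b.round(4),"well",w.round(4),"tool shift",(np.linalg.inv(C[2]@np.linalg.inv(env.calibration("wrist")["hand_eye"]))[:3,:3]@(w-b)).round(4))
E
python3 off.py 280 243 283 216
```

```text
bottom [0.5117 0.2117 0.0604] well [0.5029 0.2085 0.036 ] tool shift [ 0.0023 -0.0093  0.0243]
```

Request:
{"name": "carry_out", "arguments": {"moves": [-1,0.002,-0.009,0.002,0.3,0,0,-1,0,0,0,0,0,0,-1,0,0,0.012,0,0,0,-1,0,0,0.01,0,0,0,-1,0,0,0,0,0,0]}}

```text
clock: 17.1
tcp_pos: [0.4991, 0.2014, 0.1045]
orientation: [0.003, 0.474, 0.88, 0.001]
wrist_force: [-0.8, -0.7, -0.7]
finger_gap: 0.0221
```

Request:
{"name": "carry_out", "arguments": {"moves": [-1,0,0,0.01,0.2,0,0,-1,0,0,0.01,0,0,0,-1,0,0,0.005,0,0,0,-1,0,0,0.002,0,0,0,-1,0,0,0,0,0,0]}}

```text
clock: 17.73
tcp_pos: [0.4994, 0.2015, 0.0754]
orientation: [0.002, 0.474, 0.88, -0.0]
wrist_force: [-0.6, 0.2, 2.3]
finger_gap: 0.0222
```

Request:
{"name": "carry_out", "arguments": {"moves": [-1,0,0,0.002,0,0,0,-1,0,0,0.001,0,0,0,0.2,0,0,0,0,0,0,0.2,0,0,0,0,0,0,0.2,0,0,0,0,0,0]}}

```text
clock: 18.35
tcp_pos: [0.5012, 0.2024, 0.0757]
orientation: [0.004, 0.474, 0.88, 0.002]
wrist_force: [0.2, 0.0, 0.6]
finger_gap: 0.051
```

Request:
{"name": "carry_out", "arguments": {"moves": [0.2,0,0,-0.02,0,0,0,0.2,0,0,-0.04,0,0,0,0.2,0,0,-0.045,0,0,0,0.2,0,0,-0.02,0,0,0,0.2,0,0,0,0,0,0]}}

```text
clock: 18.98
tcp_pos: [0.4993, 0.202, 0.2023]
orientation: [0.002, 0.474, 0.88, 0.0]
wrist_force: [0.8, 0.6, -1.0]
finger_gap: 0.0512
```

```bash
python3 plan.py 0.2 .5384 -.2105 .205 132.8; python3 - <<'E'
from fitc import *
C=cam("wrist");I=env.read_camera("wrist")
cv2.imwrite("pics/w11.png",I[:,:,::-1])
for c,s in blobs(I,(5,120,80),(15,255,255),200): print(c,s,plane(C,c,.113).round(4))
E
```

```text
t 18.975 tcp [0.4993 0.202  0.2023] jaw 123.4 gap 0.0512
[0.2, -0.0523, -0.0278, -0.0003, 0.0, 0.0, -1.3]
[0.2, -0.0516, -0.029, -0.0003, 0.0, 0.0, -1.3]
[0.2, -0.0509, -0.0302, -0.0003, 0.0, 0.0, -1.3]
[0.2, -0.0502, -0.0314, -0.0003, 0.0, 0.0, -1.3]
[0.2, -0.0494, -0.0325, -0.0003, 0.0, 0.0, -1.3]
[0.2, -0.0487, -0.0337, -0.0004, 0.0, 0.0, -1.3]
[0.2, -0.0479, -0.0348, -0.0004, 0.0, 0.0, -1.3]
--
[280.1, 225.4] [263, 207, 35, 38, 1048] [0.5002 0.2069 0.113 ]
```

View pics/w11.png

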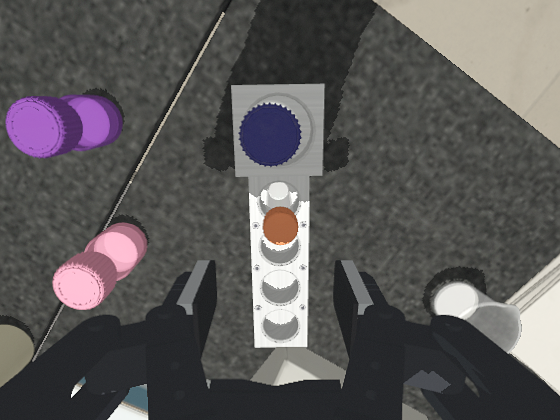

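Vial_d stands upright in well 1, with its cap at (280,225) and base at (277,191). Wells 1–4 are at (279,200), (280,247), (281,288) and (282,325). I'll refit the carrier from this view.

```bash
python3 - <<'E'
from fitc import *
C=cam("wrist");print(env.get_state()["tcp_pos"])
Rm,o=fit(W,[plane(C,p,.036) for p in[(278,130.5),(279,199),(280,247),(281.3,288),(282,325)]])
for w in W: print((Rm@w+o).round(4))
for nm,P in(("vial_d cap",plane(C,(280.1,225.4),.113)),("vial_d base",plane(C,(277.5,191),.010)),("rinse cap",plane(C,(270,133.5),.105))): print(nm,((P[:2]-o)@Rm).round(4))
E
python3 plan.py 0.2 .5384 -.2105 .205 132.8
```

```text
[0.49885771 0.20187567 0.20130467]
yaw 34.8 o [0.531  0.2286] res mm [[0.2, 0.4], [-1.2, -1.1], [1.2, 0.5], [0.6, 0.6], [-0.8, -0.4]]
[0.4539 0.175 ]
[0.5031 0.2092]
[0.5376 0.2332]
[0.5721 0.2572]
[0.6065 0.2812]
vial_d cap [-0.0387 -0.    ]
vial_d base [-0.0363 -0.0014]
rinse cap [-0.0972 -0.0051]
t 19.025 tcp [0.4989 0.2019 0.2013] jaw 123.4 gap 0.051
[0.2, -0.0523, -0.0277, -0.0004, 0.0, 0.0, -1.3]
[0.2, -0.0516, -0.0289, -0.0004, 0.0, 0.0, -1.3]
[0.2, -0.0509, -0.0301, -0.0004, 0.0, 0.0, -1.3]
[0.2, -0.0502, -0.0313, -0.0005, 0.0, 0.0, -1.3]
[0.2, -0.0495, -0.0325, -0.0005, 0.0, 0.0, -1.3]
[0.2, -0.0487, -0.0336, -0.0005, 0.0, 0.0, -1.3]
[0.2, -0.0479, -0.0348, -0.0005, 0.0, 0.0, -1.3]
--
```

Request:
{"name": "carry_out", "arguments": {"moves": [0.2,-0.052,-0.028,-0.002,0,0,-1.3,0.2,-0.052,-0.029,-0.002,0,0,-1.3,0.2,-0.051,-0.03,-0.002,0,0,-1.3,0.2,-0.05,-0.031,-0.002,0,0,-1.3,0.2,-0.05,-0.032,-0.001,0,0,-1.3]}}

```text
clock: 19.65
tcp_pos: [0.5261, -0.0956, 0.2022]
orientation: [-0.003, 0.417, 0.909, -0.001]
wrist_force: [0.8, -0.3, -0.1]
finger_gap: 0.0512
```

```bash
python3 plan.py 0.2 .5384 -.2105 .205 132.8
```

```text
t 19.65 tcp [ 0.5261 -0.0956  0.2022] jaw 130.7 gap 0.0512
[0.2, -0.0475, -0.0328, -0.0015, -0.1, -0.1, -1.0]
[0.2, -0.0469, -0.0336, -0.0014, -0.1, -0.1, -1.0]
--
```

Request:
{"name": "carry_out", "arguments": {"moves": [0.2,-0.045,-0.032,0,0,0,-1,0.2,-0.042,-0.03,0,0,0,-1,0.2,0,0,0,0,0,0,0.2,0,0,0,0,0,0,0.2,0,0,0,0,0,0]}}

```text
clock: 20.27
tcp_pos: [0.5331, -0.2072, 0.1931]
orientation: [-0.009, 0.403, 0.915, -0.001]
wrist_force: [0.5, 0.3, 0.3]
finger_gap: 0.051
```

```bash
cat > caps.py <<'E'
from h import *
s=env.get_state();C=cam("wrist",s);I=env.read_camera("wrist")
M=C[2]@np.linalg.inv(env.calibration("wrist")["hand_eye"])
for c,st in blobs(I,(5,120,80),(15,255,255),200):
    p=plane(C,c,.113);print(c,st,p.round(4),"tool",(M[:3,:3].T@(p-M[:3,3])).round(4))
E
python3 caps.py; python3 plan.py 0.2 .5384 -.2105 .205 132.8
```

```text
[260.9, 92.0] [241, 71, 41, 43, 1304] [ 0.4776 -0.2662  0.113 ] tool [-0.0074 -0.08    0.0807]
[263.1, 160.2] [244, 141, 39, 40, 1192] [ 0.5056 -0.2393  0.113 ] tool [-0.0064 -0.0412  0.0804]
[263.7, 227.5] [246, 208, 36, 40, 1124] [ 0.537  -0.2106  0.113 ] tool [-0.0064  0.0013  0.08  ]
t 20.325 tcp [ 0.5331 -0.207   0.1932] jaw 132.5 gap 0.0516
[0.2, -0.006, 0.0014, -0.0119, -0.5, -1.0, -0.3]
--
```

Request:
{"name": "carry_out", "arguments": {"moves": [0.2,-0.006,0.001,0.01,-0.5,-1.0,0,0.2,0,0,0.04,0,0,0,0.2,0,0,0.042,0,0,0,0.2,0,0,0.03,0,0,0,0.2,0,0,0,0,0,0]}}

```text
clock: 20.95
tcp_pos: [0.5398, -0.2043, 0.0703]
orientation: [0.003, 0.398, 0.917, -0.0]
wrist_force: [1.7, 0.3, -0.2]
finger_gap: 0.0513
```

```bash
python3 plan.py 0.2 .5372 -.2106 .07 132.8
```

```text
t 20.95 tcp [ 0.5398 -0.2043  0.0703] jaw 133.0 gap 0.0513
[0.2, -0.0028, -0.0061, 0.0003, 0.1, 0.3, 0.2]
--
```

Request:
{"name": "carry_out", "arguments": {"moves": [0.2,-0.003,-0.006,0,0,0.2,0,-1,0,0,0,0,0,0,-1,0,0,0,0,0,0,-1,0,0,0,0,0,0,-1,0,0,0,0,0,0]}}

```text
clock: 21.58
tcp_pos: [0.5403, -0.2117, 0.0756]
orientation: [0.005, 0.398, 0.917, 0.0]
wrist_force: [0.5, 0.9, 0.3]
finger_gap: 0.0215
```

```bash
python3 plan.py -1 .5365 -.2106 .22 132.8
```

```text
t 21.575 tcp [ 0.5403 -0.2117  0.0756] jaw 133.1 gap 0.0215
[-1.0, 0.0007, -0.0005, -0.0481, 0.1, 0.2, 0.1]
[-1.0, 0.0008, -0.0005, -0.0481, 0.1, 0.2, 0.1]
[-1.0, 0.001, -0.0006, -0.0481, 0.1, 0.2, 0.1]
--
```

Request:
{"name": "carry_out", "arguments": {"moves": [-1,0,0,-0.02,0,0,0,-1,0,0,-0.045,0.1,0.2,0,-1,0,0,-0.05,0.1,0.2,0,-1,0,0,-0.03,0,0,0,-1,0.02,0.014,0,0,0,-0.5]}}

```text
clock: 22.2
tcp_pos: [0.5352, -0.1874, 0.2238]
orientation: [-0.0, 0.395, 0.919, 0.0]
wrist_force: [-0.2, 0.5, -0.7]
finger_gap: 0.0218
```

```bash
python3 plan.py -1 .5387 .232 .215 123.8
```

```text
t 22.2 tcp [ 0.5352 -0.1874  0.2238] jaw 133.5 gap 0.0218
[-1.0, 0.0431, 0.0416, 0.0013, 0.0, -0.0, 1.4]
[-1.0, 0.0441, 0.0405, 0.0013, 0.0, -0.0, 1.4]
[-1.0, 0.0451, 0.0395, 0.0013, 0.0, -0.0, 1.4]
[-1.0, 0.046, 0.0384, 0.0013, 0.0, -0.0, 1.4]
[-1.0, 0.0469, 0.0372, 0.0013, 0.0, -0.0, 1.4]
[-1.0, 0.0478, 0.0361, 0.0013, 0.0, -0.0, 1.4]
[-1.0, 0.0487, 0.0349, 0.0013, 0.0, -0.0, 1.4]
--
```

Request:
{"name": "carry_out", "arguments": {"moves": [-1,0.043,0.042,0,0,0,1.4,-1,0.044,0.041,0,0,0,1.4,-1,0.045,0.04,0,0,0,1.4,-1,0.046,0.038,0,0,0,1.4,-1,0.047,0.037,0,0,0,1.4]}}

```text
clock: 22.82
tcp_pos: [0.5336, 0.1228, 0.2177]
orientation: [-0.004, 0.454, 0.891, -0.0]
wrist_force: [1.5, 0.5, -0.3]
finger_gap: 0.0215
```

```bash
python3 plan.py -1 .537 .232 .21 123.8
```

```text
t 22.825 tcp [0.5336 0.1228 0.2177] jaw 126.1 gap 0.0215
[-1.0, 0.0431, 0.0335, 0.004, -0.1, -0.2, 1.1]
[-1.0, 0.0438, 0.0327, 0.0039, -0.1, -0.2, 1.1]
--
```

Request:
{"name": "carry_out", "arguments": {"moves": [-1,0.042,0.032,0,-0.1,-0.2,1.1,-1,0.038,0.028,0.01,-0.1,-0.2,1.1,-1,0,0,0.02,0,0,0,-1,0,0,0,0,0,0,-1,0,0,0,0,0,0]}}

```text
clock: 23.45
tcp_pos: [0.5263, 0.234, 0.1809]
orientation: [-0.005, 0.466, 0.885, -0.003]
wrist_force: [-0.0, 0.9, 0.2]
finger_gap: 0.0216
```

```bash
python3 plan.py -1 .537 .232 .12 123.8
```

```text
t 23.45 tcp [0.5263 0.234  0.1809] jaw 124.5 gap 0.0216
[-1.0, -0.004, 0.0042, 0.0304, -0.3, -0.1, 0.3]
[-1.0, -0.0039, 0.004, 0.0304, -0.3, -0.1, 0.3]
--
```

Request:
{"name": "carry_out", "arguments": {"moves": [-1,-0.006,0.008,0,-0.3,-0.1,0.3,-1,-0.002,0.002,0.02,-0.3,-0.1,0.3,-1,0,0,0.025,0,0,0,-1,0,0,0,0,0,0,-1,0,0,0,0,0,0]}}

```text
clock: 24.08
tcp_pos: [0.5448, 0.2306, 0.1393]
orientation: [0.003, 0.473, 0.881, 0.003]
wrist_force: [-0.1, -0.5, 0.3]
finger_gap: 0.0215
```

```bash
python3 plan.py -1 .537 .232 .12 123.8; python3 - <<'E'
from h import *
I=env.read_camera("wrist")
cv2.imwrite("pics/w12.png",I[60:360,130:430,::-1].repeat(2,0).repeat(2,1))
E
```

```text
t 24.075 tcp [0.5448 0.2306 0.1393] jaw 123.5 gap 0.0215
[-1.0, 0.0055, -0.0059, 0.0192, 0.5, 0.1, -0.3]
--
```

View pics/w12.png

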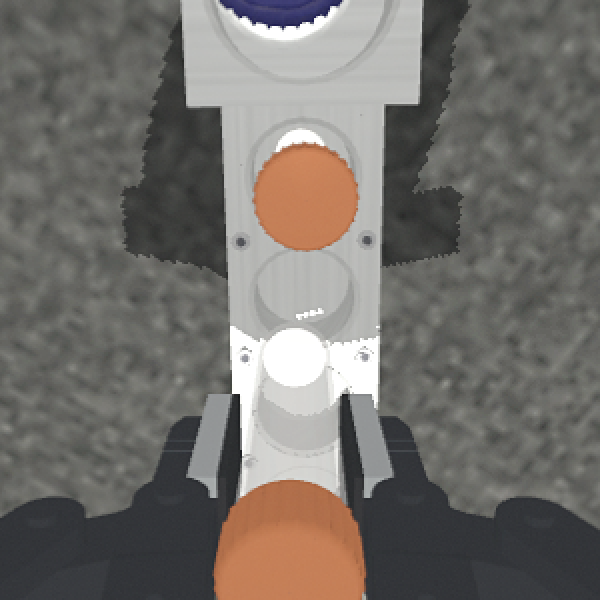

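Well 2 is at full-frame (282,208) and the vial bottom at (277,238). Vial_d stands upright in well 1.

```bash
python3 off.py 277.5 238.5 282 207.5
```

```text
bottom [0.5474 0.2348 0.0712] well [0.5383 0.2327 0.036 ] tool shift [ 0.0033 -0.009   0.0351]
```

Request:
{"name": "carry_out", "arguments": {"moves": [-1,0.003,-0.0075,0.002,0.3,0,0,-1,0,0,0.01,0,0,0,-1,0,0,0.015,0,0,0,-1,0,0,0.01,0,0,0,-1,0,0,0,0,0,0]}}

```text
clock: 24.75
tcp_pos: [0.5369, 0.229, 0.1009]
orientation: [0.002, 0.473, 0.881, 0.002]
wrist_force: [-0.3, 0.1, 0.1]
finger_gap: 0.0214
```

Request:
{"name": "carry_out", "arguments": {"moves": [-1,0,0,0.01,0,0,0,-1,0,0,0.01,0,0,0,-1,0,0,0.005,0,0,0,-1,0,0,0.002,0,0,0,-1,0,0,0,0,0,0]}}

```text
clock: 25.38
tcp_pos: [0.5389, 0.23, 0.0741]
orientation: [0.003, 0.473, 0.881, 0.003]
wrist_force: [0.3, -0.2, 0.0]
finger_gap: 0.0217
```

Request:
{"name": "carry_out", "arguments": {"moves": [-1,0,0,0.002,0,0,0,-1,0,0,0.002,0,0,0,-1,0,0,0.002,0,0,0,-1,0,0,0,0,0,0,-1,0,0,0,0,0,0]}}

```text
clock: 26.0
tcp_pos: [0.5426, 0.2321, 0.0742]
orientation: [0.006, 0.473, 0.881, 0.008]
wrist_force: [-0.3, 0.8, -1.1]
finger_gap: 0.0218
```

Request:
{"name": "carry_out", "arguments": {"moves": [-1,0,-0.004,0.003,0.4,0.3,0,-1,0,-0.001,0.002,0.3,0,0,0.2,0,0,0,0,0,0,0.2,0,0,0,0,0,0,0.2,0,0,0,0,0,0]}}

```text
clock: 26.62
tcp_pos: [0.5415, 0.2307, 0.0728]
orientation: [0.003, 0.473, 0.881, 0.007]
wrist_force: [-0.3, 1.0, -0.2]
finger_gap: 0.0511
```

Request:
{"name": "carry_out", "arguments": {"moves": [0.2,0,0,-0.02,0,0,0,0.2,0,0,-0.04,0,0,0,0.2,0,0,-0.045,0,0,0,0.2,0,0,-0.02,0,0,0,0.2,0,0,0,0,0,0]}}

```text
clock: 27.25
tcp_pos: [0.538, 0.2286, 0.1973]
orientation: [0.001, 0.473, 0.881, 0.004]
wrist_force: [-0.7, 0.1, -0.5]
finger_gap: 0.0514
```

```bash
cat > rel.py <<'E'
from h import *
C=cam("wrist");I=env.read_camera("wrist")
t=np.radians(34);Rm=np.array([[np.cos(t),-np.sin(t)],[np.sin(t),np.cos(t)]]);o=[.532,.2295]
for lo,hi,z in(((5,120,80),(15,255,255),.113),((110,100,30),(130,255,200),.105)):
    for c,s in blobs(I,lo,hi,200): print(c,s,"carrier",((plane(C,c,z)[:2]-o)@Rm).round(4))
E
python3 rel.py;python3 plan.py 0.2 .5056 -.2393 .205 132.8
```

```text
[276.7, 154.1] [258, 135, 38, 39, 1173] carrier [-0.0392 -0.0019]
[277.3, 224.1] [260, 205, 36, 39, 1095] carrier [ 0.0057 -0.0018]
[267.2, 53.9] [234, 18, 67, 73, 3655] carrier [-0.0962 -0.007 ]
t 27.3 tcp [0.5375 0.2285 0.1962] jaw 123.5 gap 0.0513
[0.2, -0.0465, -0.0356, -0.0015, 0.0, -0.0, -1.2]
[0.2, -0.0458, -0.0366, -0.0014, 0.0, -0.0, -1.2]
[0.2, -0.0451, -0.0375, -0.0014, 0.0, -0.0, -1.2]
[0.2, -0.0443, -0.0384, -0.0013, 0.0, -0.0, -1.2]
[0.2, -0.0435, -0.0393, -0.0013, 0.0, -0.0, -1.2]
[0.2, -0.0427, -0.0401, -0.0012, 0.0, -0.0, -1.2]
[0.2, -0.0419, -0.041, -0.0012, 0.0, -0.0, -1.2]
[0.2, -0.041, -0.0418, -0.0011, 0.0, -0.0, -1.2]
--
```

Request:
{"name": "carry_out", "arguments": {"moves": [0.2,-0.046,-0.036,-0.003,0,0,-1.2,0.2,-0.046,-0.037,-0.003,0,0,-1.2,0.2,-0.045,-0.037,-0.003,0,0,-1.2,0.2,-0.044,-0.038,-0.003,0,0,-1.2,0.2,-0.044,-0.039,-0.003,0,0,-1.2]}}

```text
clock: 27.92
tcp_pos: [0.5152, -0.067, 0.1998]
orientation: [-0.006, 0.42, 0.907, 0.002]
wrist_force: [0.6, -0.0, 0.7]
finger_gap: 0.051
```

```bash
python3 plan.py 0.2 .5056 -.2393 .205 132.8
```

```text
t 27.925 tcp [ 0.5152 -0.067   0.1998] jaw 130.3 gap 0.051
[0.2, -0.0417, -0.0396, -0.0022, -0.0, -0.2, -0.8]
[0.2, -0.0411, -0.0402, -0.002, -0.0, -0.2, -0.8]
[0.2, -0.0406, -0.0408, -0.0019, -0.0, -0.2, -0.8]
--
```

Request:
{"name": "carry_out", "arguments": {"moves": [0.2,-0.041,-0.039,-0.002,0,-0.2,-0.8,0.2,-0.041,-0.04,-0.002,0,-0.2,-0.8,0.2,-0.035,-0.036,-0.002,-0.2,-0.4,-0.8,0.2,0,0,0,0,0,0,0.2,0,0,0,0,0,0]}}

```text
clock: 28.55
tcp_pos: [0.4999, -0.2382, 0.1951]
orientation: [-0.005, 0.404, 0.915, 0.001]
wrist_force: [-0.2, 0.6, 0.0]
finger_gap: 0.0512
```

```bash
python3 caps.py; python3 plan.py 0.2 .505 -.240 .19 132.8
```

```text
[263.4, 168.0] [245, 149, 38, 39, 1166] [ 0.4768 -0.2668  0.113 ] tool [-0.0064 -0.0362  0.0821]
[265.5, 227.3] [248, 208, 36, 39, 1109] [ 0.5043 -0.2403  0.113 ] tool [-0.0053  0.0019  0.0821]
t 28.6 tcp [ 0.5    -0.238   0.1952] jaw 132.4 gap 0.0518
[0.2, -0.0049, 0.0024, 0.0051, -0.1, -0.6, -0.4]
--
```

Request:
{"name": "carry_out", "arguments": {"moves": [0.2,-0.005,0.001,0.01,-0.1,-0.6,-0.4,0.2,0,0,0.04,0,0,0,0.2,0,0,0.044,0,0,0,0.2,0,0,0.03,0,0,0,0.2,0,0,0,0,0,0]}}

```text
clock: 29.22
tcp_pos: [0.506, -0.2349, 0.0658]
orientation: [0.001, 0.395, 0.919, -0.0]
wrist_force: [-0.1, 0.2, 0.5]
finger_gap: 0.0512
```

```bash
python3 plan.py 0.2 .505 -.2398 .07 132.8
```

```text
t 29.225 tcp [ 0.506  -0.2349  0.0658] jaw 133.4 gap 0.0512
[0.2, -0.0029, -0.0041, -0.0042, 0.0, 0.1, 0.6]
--
```

Request:
{"name": "carry_out", "arguments": {"moves": [0.2,-0.003,-0.004,-0.002,0,0.1,0.6,-1,0,0,0,0,0,0,-1,0,0,0,0,0,0,-1,0,0,0,0,0,0,-1,0,0,0,0,0,0]}}

```text
clock: 29.85
tcp_pos: [0.5081, -0.2409, 0.0725]
orientation: [0.004, 0.399, 0.917, -0.0]
wrist_force: [0.1, 0.6, -0.7]
finger_gap: 0.0204
```

Request:
{"name": "carry_out", "arguments": {"moves": [-1,0,0,-0.02,0,0.2,0,-1,0,0,-0.045,0.1,0.2,0,-1,0,0,-0.05,0.1,0.2,0,-1,0,0,-0.035,0,0,0,-1,0.02,0.018,0,0,0,0]}}

```text
clock: 30.48
tcp_pos: [0.5067, -0.2147, 0.2266]
orientation: [-0.002, 0.401, 0.916, 0.0]
wrist_force: [1.3, 0.9, -1.3]
finger_gap: 0.0203
```

```bash
python3 plan.py -1 .572 .255 .215 123.8
```

```text
t 30.475 tcp [ 0.5067 -0.2147  0.2266] jaw 132.7 gap 0.0203
[-1.0, 0.0376, 0.0458, 0.0015, -0.0, -0.0, 1.1]
[-1.0, 0.0385, 0.0451, 0.0015, -0.0, -0.0, 1.1]
[-1.0, 0.0393, 0.0443, 0.0015, -0.0, -0.0, 1.1]
[-1.0, 0.0402, 0.0436, 0.0015, -0.0, -0.0, 1.1]
[-1.0, 0.041, 0.0428, 0.0015, -0.0, -0.0, 1.1]
[-1.0, 0.0419, 0.042, 0.0015, -0.0, -0.0, 1.1]
[-1.0, 0.0427, 0.0411, 0.0015, -0.0, -0.0, 1.1]
[-1.0, 0.0435, 0.0403, 0.0015, -0.0, -0.0, 1.1]
--
```

Request:
{"name": "carry_out", "arguments": {"moves": [-1,0.038,0.046,0,0,0,1.1,-1,0.038,0.045,0,0,0,1.1,-1,0.039,0.044,0,0,0,1.1,-1,0.04,0.044,0,0,0,1.1,-1,0.041,0.043,0,0,0,1.1]}}

```text
clock: 31.1
tcp_pos: [0.5508, 0.0832, 0.2287]
orientation: [0.0, 0.449, 0.893, 0.0]
wrist_force: [1.3, -1.2, -1.3]
finger_gap: 0.0205
```

```bash
python3 plan.py -1 .572 .255 .20 123.8
```

```text
t 31.1 tcp [0.5508 0.0832 0.2287] jaw 126.6 gap 0.0205
[-1.0, 0.0418, 0.0398, 0.0096, 0.0, 0.0, 0.9]
[-1.0, 0.0424, 0.0391, 0.0096, 0.0, 0.0, 0.9]
[-1.0, 0.043, 0.0384, 0.0096, 0.0, 0.0, 0.9]
--
```

Request:
{"name": "carry_out", "arguments": {"moves": [-1,0.042,0.04,0.005,0,0,0.9,-1,0.042,0.039,0.005,0,0,0.9,-1,0.036,0.033,0.01,0,0,0.9,-1,0,0,0,0,0,0,-1,0,0,0,0,0,0]}}

```text
clock: 31.72
tcp_pos: [0.5715, 0.2556, 0.2081]
orientation: [0.001, 0.468, 0.884, 0.001]
wrist_force: [0.2, -0.1, -0.1]
finger_gap: 0.0206
```

```bash
python3 plan.py -1 .572 .255 .14 123.8
```

```text
t 31.725 tcp [0.5715 0.2556 0.2081] jaw 124.2 gap 0.0206
[-1.0, -0.0003, -0.0, 0.0341, 0.1, 0.0, 0.2]
[-1.0, -0.0004, 0.0, 0.0341, 0.1, 0.0, 0.2]
--
```

Request:
{"name": "carry_out", "arguments": {"moves": [-1,0,0.002,0.03,0.1,0,0.2,-1,0,0,0.03,0.1,0,0.2,-1,0,0,0.01,0,0,0,-1,0,0,0,0,0,0,-1,0,0,0,0,0,0]}}

```text
clock: 32.35
tcp_pos: [0.5755, 0.2514, 0.1406]
orientation: [0.002, 0.474, 0.88, 0.001]
wrist_force: [-0.5, -0.3, -0.2]
finger_gap: 0.0206
```

```bash
python3 plan.py -1 .574 .2565 .10 123.8; python3 - <<'E'
from h import *
I=env.read_camera("wrist")
cv2.imwrite("pics/w13.png",I[60:360,130:430,::-1].repeat(2,0).repeat(2,1))
g=I[200:280,250:310].max(2)
m=(I.min(2)>235).astype(np.uint8);n,l,s,c=cv2.connectedComponentsWithStats(m)
for i in range(1,n):
    if s[i][4]>150: print(s[i],c[i].round(1))
E
```

```text
t 32.35 tcp [0.5755 0.2514 0.1406] jaw 123.4 gap 0.0206
[-1.0, 0.0052, 0.0014, 0.0406, 0.2, 0.2, -0.4]
--
[218   0  17  51 501] [224.3  19.4]
[244   0  54  16 587] [270.    5.7]
[268 139  24  15 231] [279.1 145.7]
[ 484  221   55   48 1765] [509.1 244.1]
[246 225  13  45 256] [250.7 241.3]
[294 229  25  39 488] [307.8 244.5]
[259 231  32  23 442] [273.4 243.4]
[   0  350   49   51 1302] [ 16.1 373.6]
```

```bash
python3 - <<'E'
from h import *
C=cam("wrist");print(plane(C,(275,242),.078).round(4), proj(C,[[.5733,.2576,.036]]).round())
E
```

```text
[0.579  0.2542 0.078 ] [[284. 215.]]
```

View pics/w13.png

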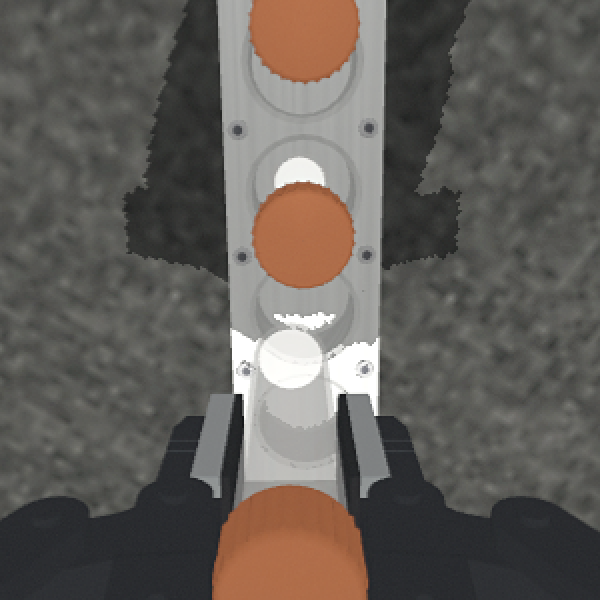

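Well 3 is at crop (305,312), which is full-frame (282,216). The vial bottom is at crop (291,360), or (275,240). Vials d and c stand upright. It needs a shift of about (+5, -3) mm.

Request:
{"name": "carry_out", "arguments": {"moves": [-1,0.005,-0.003,0.002,0.2,0.2,0,-1,0,0,0.01,0,0,0,-1,0,0,0.015,0,0,0,-1,0,0,0.01,0,0,0,-1,0,0,0,0,0,0]}}

```text
clock: 33.02
tcp_pos: [0.5703, 0.2547, 0.1022]
orientation: [0.0, 0.474, 0.88, 0.001]
wrist_force: [0.1, -0.2, -1.0]
finger_gap: 0.0204
```

```bash
python3 plan.py -1 .573 .2555 .0725 123.8
```

```text
t 33.025 tcp [0.5703 0.2547 0.1022] jaw 123.4 gap 0.0204
[-1.0, -0.0008, 0.0027, 0.0297, 0.1, 0.0, -0.4]
--
```

Request:
{"name": "carry_out", "arguments": {"moves": [-1,0,0.001,0.01,0,0,0,-1,0,0,0.01,0,0,0,-1,0,0,0.008,0,0,0,-1,0,0,0.003,0,0,0,-1,0,0,0.001,0,0,0]}}

```text
clock: 33.65
tcp_pos: [0.5718, 0.2555, 0.0708]
orientation: [0.001, 0.474, 0.88, 0.001]
wrist_force: [-3.0, -1.6, 7.8]
finger_gap: 0.0205
```

Request:
{"name": "carry_out", "arguments": {"moves": [-1,0,0,0.002,0,0,0,-1,0,0,0.001,0,0,0,0.2,0,0,0,0,0,0,0.2,0,0,0,0,0,0,0.2,0,0,0,0,0,0]}}

```text
clock: 34.28
tcp_pos: [0.5722, 0.2556, 0.0707]
orientation: [0.002, 0.474, 0.88, 0.002]
wrist_force: [0.3, -0.5, 0.5]
finger_gap: 0.0514
```

Request:
{"name": "carry_out", "arguments": {"moves": [0.2,0,0,-0.02,0,0,0,0.2,0,0,-0.04,0,0,0,0.2,0,0,-0.045,0,0,0,0.2,0,0,-0.025,0,0,0,0.2,0,0,0,0,0,0]}}

```text
clock: 34.9
tcp_pos: [0.571, 0.2552, 0.2017]
orientation: [0.001, 0.474, 0.88, 0.001]
wrist_force: [0.5, -0.6, -0.4]
finger_gap: 0.0515
```

```bash
python3 rel.py;python3 plan.py 0.2 .4768 -.2668 .205 132.8
```

```text
[270.3, 83.1] [251, 63, 39, 42, 1257] carrier [-0.0384 -0.0019]
[270.7, 160.3] [252, 141, 38, 39, 1122] carrier [ 0.0069 -0.0022]
[274.7, 218.9] [258, 200, 35, 38, 1048] carrier [ 0.0453 -0.0001]
[261.2, 8.8] [231, 0, 60, 24, 962] carrier [-0.0792 -0.0066]
t 34.95 tcp [0.5703 0.255  0.2003] jaw 123.4 gap 0.0511
[0.2, -0.0427, -0.0406, -0.0005, 0.0, -0.0, -1.0]
[0.2, -0.0419, -0.0414, -0.0005, 0.0, -0.0, -1.0]
[0.2, -0.0412, -0.0421, -0.0005, 0.0, -0.0, -1.0]
[0.2, -0.0404, -0.0429, -0.0005, 0.0, -0.0, -1.0]
[0.2, -0.0396, -0.0436, -0.0005, 0.0, -0.0, -1.0]
[0.2, -0.0388, -0.0443, -0.0005, 0.0, -0.0, -1.0]
[0.2, -0.038, -0.045, -0.0005, 0.0, -0.0, -1.0]
[0.2, -0.0372, -0.0457, -0.0005, 0.0, -0.0, -1.0]
[0.2, -0.0363, -0.0464, -0.0005, 0.0, -0.0, -1.0]
--
```

Request:
{"name": "carry_out", "arguments": {"moves": [0.2,-0.043,-0.041,-0.002,0,0,-1,0.2,-0.042,-0.041,-0.002,0,0,-1,0.2,-0.041,-0.042,-0.002,0,0,-1,0.2,-0.04,-0.043,-0.002,0,0,-1,0.2,-0.04,-0.044,-0.002,0,0,-1]}}

```text
clock: 35.58
tcp_pos: [0.514, -0.0389, 0.1995]
orientation: [-0.006, 0.43, 0.903, -0.002]
wrist_force: [0.9, -0.2, -0.3]
finger_gap: 0.0513
```

```bash
python3 plan.py 0.2 .4768 -.2668 .205 132.8
```

```text
t 35.575 tcp [ 0.514  -0.0389  0.1995] jaw 129.1 gap 0.0513
[0.2, -0.0383, -0.0432, -0.0013, -0.1, -0.1, -0.9]
[0.2, -0.0376, -0.0438, -0.0013, -0.1, -0.1, -0.9]
[0.2, -0.0369, -0.0444, -0.0013, -0.1, -0.1, -0.9]
[0.2, -0.0362, -0.045, -0.0013, -0.1, -0.1, -0.9]
--
```

Request:
{"name": "carry_out", "arguments": {"moves": [0.2,-0.038,-0.043,-0.002,-0.1,-0.1,-0.9,0.2,-0.037,-0.044,-0.002,-0.1,-0.1,-0.9,0.2,-0.036,-0.044,-0.002,-0.1,-0.2,-0.9,0.2,-0.03,-0.036,-0.002,-0.2,-0.3,-0.9,0.2,0,0,0,0,0,0]}}

```text
clock: 36.2
tcp_pos: [0.4712, -0.2632, 0.1974]
orientation: [-0.005, 0.403, 0.915, -0.0]
wrist_force: [-0.4, 0.5, 0.3]
finger_gap: 0.0514
```

Request:
{"name": "carry_out", "arguments": {"moves": [0.2,0,0,0,0,0,0,0.2,0,0,0,0,0,0,0.2,0,0,0,0,0,0,0.2,0,0,0,0,0,0,0.2,0,0,0,0,0,0]}}

```text
clock: 36.83
tcp_pos: [0.4708, -0.2583, 0.1947]
orientation: [-0.007, 0.401, 0.916, 0.001]
wrist_force: [-0.7, -0.1, 0.4]
finger_gap: 0.0508
```

```bash
python3 caps.py; python3 plan.py 0.2 .4768 -.2668 .19 132.8
```

```text
[256.0, 221.1] [238, 202, 37, 39, 1115] [ 0.4757 -0.2676  0.113 ] tool [-0.0113 -0.0024  0.0815]
t 36.875 tcp [ 0.4708 -0.2583  0.1947] jaw 132.7 gap 0.0511
[0.2, -0.0103, -0.0013, 0.0046, -0.2, -0.8, -0.1]
--
```

Request:
{"name": "carry_out", "arguments": {"moves": [0.2,-0.01,-0.003,0.01,-0.2,-0.8,0,0.2,0,0,0.04,0,0,0,0.2,0,0,0.042,0,0,0,0.2,0,0,0.028,0,0,0,0.2,0,0,0,0,0,0]}}

```text
clock: 37.5
tcp_pos: [0.4771, -0.2709, 0.0704]
orientation: [0.003, 0.401, 0.916, -0.001]
wrist_force: [-0.3, 0.8, -0.2]
finger_gap: 0.0512
```

```bash
python3 plan.py 0.2 .476 -.2674 .07 132.8
```

```text
t 37.5 tcp [ 0.4771 -0.2709  0.0704] jaw 132.7 gap 0.0512
[0.2, 0.0033, 0.0015, 0.0004, 0.0, 0.4, -0.1]
--
```

Request:
{"name": "carry_out", "arguments": {"moves": [0.2,0.003,0,0,0,0.4,0,-1,0,0,0,0,0,0,-1,0,0,0,0,0,0,-1,0,0,0,0,0,0,-1,0,0,0,0,0,0]}}

```text
clock: 38.12
tcp_pos: [0.4774, -0.2708, 0.0744]
orientation: [0.003, 0.401, 0.916, -0.001]
wrist_force: [-0.3, -0.4, -0.8]
finger_gap: 0.0204
```

Request:
{"name": "carry_out", "arguments": {"moves": [-1,0,0,-0.02,0,0.2,0,-1,0,0,-0.045,0.1,0.2,0,-1,0,0,-0.05,0.1,0.2,0,-1,0,0,-0.035,0,0,0,-1,0.02,0.025,0,0,0,0]}}

```text
clock: 38.75
tcp_pos: [0.4819, -0.2398, 0.2289]
orientation: [-0.003, 0.403, 0.915, 0.0]
wrist_force: [0.2, 0.5, -1.4]
finger_gap: 0.0207
```

```bash
python3 plan.py -1 .607 .280 .22 123.8
```

```text
t 38.75 tcp [ 0.4819 -0.2398  0.2289] jaw 132.5 gap 0.0207
[-1.0, 0.0332, 0.0493, 0.0011, -0.0, -0.0, 1.0]
[-1.0, 0.034, 0.0487, 0.0011, -0.0, -0.0, 1.0]
[-1.0, 0.0348, 0.0481, 0.001, -0.0, -0.0, 1.0]
[-1.0, 0.0356, 0.0475, 0.001, -0.0, -0.0, 1.0]
[-1.0, 0.0364, 0.0469, 0.001, -0.0, -0.0, 1.0]
[-1.0, 0.0372, 0.0463, 0.001, -0.0, -0.0, 1.0]
[-1.0, 0.038, 0.0457, 0.001, -0.0, -0.0, 1.0]
[-1.0, 0.0388, 0.045, 0.001, -0.0, -0.0, 1.0]
[-1.0, 0.0395, 0.0444, 0.001, -0.0, -0.0, 1.0]
--
```

Request:
{"name": "carry_out", "arguments": {"moves": [-1,0.033,0.049,0,0,0,1,-1,0.034,0.049,0,0,0,1,-1,0.035,0.048,0,0,0,1,-1,0.036,0.047,0,0,0,1,-1,0.036,0.047,0,0,0,1]}}

```text
clock: 39.38
tcp_pos: [0.5546, 0.0536, 0.2312]
orientation: [0.0, 0.446, 0.895, 0.0]
wrist_force: [0.6, -0.1, 0.4]
finger_gap: 0.0204
```

```bash
python3 plan.py -1 .607 .280 .215 123.8
```

```text
t 39.375 tcp [0.5546 0.0536 0.2312] jaw 127.0 gap 0.0204
[-1.0, 0.0373, 0.0445, 0.0041, 0.0, 0.0, 0.8]
[-1.0, 0.0379, 0.044, 0.0041, 0.0, 0.0, 0.8]
[-1.0, 0.0386, 0.0435, 0.0041, 0.0, 0.0, 0.8]
[-1.0, 0.0391, 0.0429, 0.0041, 0.0, 0.0, 0.8]
--
```

```bash
python3 - <<'E'
from h import *
b=cam("side");f=lambda u,v:(235+u/4,130+v/4)
P=plane(b,f(298,160),0);print("corner",P.round(3))
for z in(.03,.05,.07,.09,.11,.13): print(z,((proj(b,[[P[0],P[1],z]])[0]-[235,130])*4).round(), "back top at z:",plane(b,f(292,12),z).round(3), plane(b,f(400,150),z).round(3))
E
```

```text
corner [0.641 0.319 0.   ]
0.03 [299. 132.] back top at z: [0.647 0.608 0.03 ] [0.733 0.279 0.03 ]
0.05 [299. 113.] back top at z: [0.645 0.56  0.05 ] [0.729 0.24  0.05 ]
0.07 [299.  93.] back top at z: [0.642 0.513 0.07 ] [0.724 0.201 0.07 ]
0.09 [300.  74.] back top at z: [0.64  0.465 0.09 ] [0.719 0.162 0.09 ]
0.11 [300.  54.] back top at z: [0.638 0.418 0.11 ] [0.715 0.123 0.11 ]
0.13 [300.  34.] back top at z: [0.635 0.37  0.13 ] [0.71  0.084 0.13 ]
```

Request:
{"name": "carry_out", "arguments": {"moves": [-1,0.037,0.044,0.002,0,0,0.8,-1,0.038,0.044,0.002,0,0,0.8,-1,0.038,0.043,0.002,0,0,0.8,-1,0.033,0.036,0.006,0,0,0.8,-1,0,0,0,0,0,0]}}

```text
clock: 40.0
tcp_pos: [0.6056, 0.2819, 0.2188]
orientation: [0.001, 0.469, 0.883, 0.001]
wrist_force: [0.1, -1.1, -1.0]
finger_gap: 0.0203
```

```bash
python3 plan.py -1 .607 .280 .14 123.8
```

```text
t 40.0 tcp [0.6056 0.2819 0.2188] jaw 124.0 gap 0.0203
[-1.0, -0.0011, -0.0, 0.0394, 0.1, 0.0, 0.1]
[-1.0, -0.0012, 0.0, 0.0394, 0.1, 0.0, 0.1]
--
```

Request:
{"name": "carry_out", "arguments": {"moves": [-1,0,0,0.035,0.1,0,0.1,-1,0,0,0.035,0.1,0,0.1,-1,0,0,0.01,0,0,0,-1,0,0,0,0,0,0,-1,0,0,0,0,0,0]}}

```text
clock: 40.62
tcp_pos: [0.6068, 0.2801, 0.1401]
orientation: [0.002, 0.471, 0.882, 0.0]
wrist_force: [-0.2, -0.2, -0.6]
finger_gap: 0.02
```

```bash
python3 plan.py -1 .607 .280 .12 123.8; python3 - <<'E'
from h import *
s=env.get_state();C=cam("wrist",s);I=env.read_camera("wrist")
cv2.imwrite("pics/w14.png",I[60:360,130:430,::-1].repeat(2,0).repeat(2,1))
print(proj(C,[[.5733,.2576,.036],[.608,.2812,.036]]).round())
m=(I.min(2)>235).astype(np.uint8);n,l,st,c=cv2.connectedComponentsWithStats(m)
for i in range(1,n):
    if st[i][4]>150 and 200<c[i][0]<350: print(st[i],c[i].round(1),plane(C,c[i],s["tcp_pos"][2]-.0644).round(4))
for c,st in blobs(I,(5,120,80),(15,255,255),200): print(c,st)
E
```

```text
t 40.625 tcp [0.6068 0.2801 0.1401] jaw 123.8 gap 0.02
[-1.0, -0.0001, 0.0001, 0.0201, 0.1, 0.2, -0.0]
--
[[275. 156.]
 [275. 216.]]
[254 215  36  11 205] [271.8 219.9] [0.6002 0.2739 0.0757]
[237 219  20  30 415] [245.1 236.5] [0.6176 0.2666 0.0757]
[292 232  18  17 261] [301.2 240.5] [0.6012 0.2955 0.0757]
[260 236  30  13 281] [274.9 243.6] [0.6115 0.2837 0.0757]
[267.6, 82.5] [240, 54, 56, 58, 2424]
[272.9, 173.4] [248, 147, 51, 53, 2107]
[274.6, 348.8] [237, 310, 77, 76, 4753]
```

My picture quota is used up (16 viewed), so I'm placing the last vial by numbers. The TCP is at carrier (0.0903, 0.0001), and the vial sits about 1 mm farther along. That is on the well 4 centre, so I'm lowering straight down.

Request:
{"name": "carry_out", "arguments": {"moves": [-1,0,-0.001,0.01,0.1,0.2,0,-1,0,0,0.012,0,0,0,-1,0,0,0.012,0,0,0,-1,0,0,0,0,0,0,-1,0,0,0,0,0,0]}}

```text
clock: 41.3
tcp_pos: [0.6069, 0.2797, 0.1054]
orientation: [0.001, 0.471, 0.882, 0.001]
wrist_force: [1.1, -0.4, 0.1]
finger_gap: 0.0201
```

```bash
python3 plan.py -1 .6065 .2795 .0735 123.8
```

```text
t 41.3 tcp [0.6069 0.2797 0.1054] jaw 123.8 gap 0.0201
[-1.0, 0.0001, -0.0005, 0.0319, 0.2, 0.0, -0.0]
--
```

Request:
{"name": "carry_out", "arguments": {"moves": [-1,0,-0.001,0.006,0.2,0,0,-1,0,0,0.006,0,0,0,-1,0,0,0.003,0,0,0,-1,0,0,0,0,0,0,-1,0,0,0,0,0,0]}}

```text
clock: 41.92
tcp_pos: [0.6064, 0.2793, 0.0898]
orientation: [0.0, 0.471, 0.882, -0.0]
wrist_force: [-0.5, 0.3, -0.4]
finger_gap: 0.0205
```

Request:
{"name": "carry_out", "arguments": {"moves": [-1,0,0,0.007,0.2,0,0,-1,0,0,0.006,0,0,0,-1,0,0,0.004,0,0,0,-1,0,0,0.002,0,0,0,-1,0,0,0.001,0,0,0]}}

```text
clock: 42.55
tcp_pos: [0.6069, 0.2796, 0.0721]
orientation: [0.0, 0.471, 0.882, -0.001]
wrist_force: [-1.6, -0.6, 4.1]
finger_gap: 0.0203
```

Floor contact shows 4 N at TCP z 0.072, where I expected it. Releasing and retracting.

Request:
{"name": "carry_out", "arguments": {"moves": [-1,0,0,0.001,0,0,0,0.2,0,0,0,0,0,0,0.2,0,0,0,0,0,0,0.2,0,0,0,0,0,0,0.2,0,0,0,0,0,0]}}

```text
clock: 43.18
tcp_pos: [0.6068, 0.2796, 0.0715]
orientation: [0.001, 0.471, 0.882, -0.001]
wrist_force: [0.6, -0.5, 0.2]
finger_gap: 0.0512
```

Request:
{"name": "carry_out", "arguments": {"moves": [0.2,0,0,-0.02,0,0,0,0.2,0,0,-0.04,0,0,0,0.2,0,0,-0.045,0,0,0,0.2,0,0,-0.045,0,0,0,0.2,0,-0.03,-0.02,0,0,0]}}

```text
clock: 43.8
tcp_pos: [0.5813, 0.2629, 0.2421]
orientation: [-0.002, 0.471, 0.882, -0.003]
wrist_force: [-0.0, 0.6, 0.1]
finger_gap: 0.0514
```

Request:
{"name": "carry_out", "arguments": {"moves": [0.2,0,-0.035,-0.02,0,0,0,0.2,0,-0.02,0,0,0,0,0.2,0,0,0,0,0,0,0.2,0,0,0,0,0,0,0.2,0,0,0,0,0,0]}}

```text
clock: 44.42
tcp_pos: [0.5357, 0.2319, 0.2658]
orientation: [0.0, 0.471, 0.882, -0.001]
wrist_force: [0.2, 0.4, -0.1]
finger_gap: 0.0516
```

```bash
python3 rel.py; python3 - <<'E'
from h import *
s=env.get_state();print(s["tcp_pos"],s["finger_gap"])
# fixed cameras: caps vs carrier wells, and bystanders now vs start
a0={n:cv2.imread(f"pics/{n}0.png")[:,:,::-1] for n in("scene","side")}
t=np.radians(34);Rm=np.array([[np.cos(t),-np.sin(t)],[np.sin(t),np.cos(t)]]);o=[.5335,.2235]
for n in("scene","side"):
    C=cam(n);I=env.read_camera(n)
    for lo,hi,z in(((5,120,80),(15,255,255),.106),((110,80,30),(130,255,200),.092)):
        for c,st in blobs(I,lo,hi,12):
            p=plane(C,c,z);r=(p[:2]-o)@Rm
            if abs(r[0])<.16 and abs(r[1])<.05: print(n,c,st,r.round(4))
    d=np.abs(I.astype(int)-a0[n]).max(2)
    for nm,(x,y,w,h) in {"scene":{"reagent":(385,210,35,55),"beaker":(178,148,22,24),"tweezers":(338,295,60,36)},"side":{"reagent":(322,255,35,52),"beaker":(262,138,24,26),"tweezers":(232,305,24,48)}}[n].items(): print(n,nm,"mean diff",d[y:y+h,x:x+w].mean().round(1))
E
```

```text
[272.0, 143.5] [258, 129, 29, 30, 681] carrier [-0.0389 -0.0019]
[271.9, 198.4] [259, 184, 27, 30, 640] carrier [ 0.006  -0.0022]
[274.4, 242.0] [261, 228, 27, 29, 625] carrier [ 0.0448 -0.0002]
[266.3, 287.9] [253, 274, 27, 29, 627] carrier [ 0.089  -0.0076]
[265.0, 67.1] [240, 40, 51, 55, 2072] carrier [-0.0962 -0.007 ]
[0.53575337 0.23194206 0.26565679] 0.05127026659310949
scene [236.2, 146.0] [233, 144, 7, 5, 29] [0.0972 0.0009]
scene [227.6, 153.8] [223, 149, 11, 11, 63] [0.0298 0.0044]
scene [219.6, 162.2] [217, 159, 7, 7, 35] [-0.0368  0.004 ]
scene reagent mean diff 2.9
scene beaker mean diff 3.4
scene tweezers mean diff 3.7
side [302.4, 149.4] [300, 147, 6, 6, 33] [0.0942 0.0006]
side [291.6, 151.7] [288, 149, 8, 6, 41] [0.0512 0.0074]
side [283.3, 155.1] [280, 153, 7, 5, 30] [0.0113 0.0013]
side [271.1, 159.5] [268, 157, 7, 5, 26] [-0.0429 -0.0032]
side [258.3, 167.6] [253, 163, 12, 10, 106] [-0.0976 -0.0064]
side reagent mean diff 2.0
side beaker mean diff 19.5
side tweezers mean diff 1.6
```

```bash
python3 -c "
from workcell import env
print(env.get_state()['qvel'].round(4)); print(env.hand_in())"
```

```text
[-0.0019 -0.0039 -0.003   0.0042  0.0005 -0.0002]
the job is handed in; nothing more can be done
None
```

I loaded the carrier and handed the job in after about 44 s of the 122 s allowed. The rinse bottle is in the wide well, then vials d, c, b and a run along the narrow wells. No verdict comes back, so what follows is my own last checks.

**Placement:** From the wrist camera, positions along and across the carrier in mm:

| Item | Along | Well centre | Across (centre 0) |
|---|---|---|---|
| rinse_bottle | -96 | -94 | -7 |
| vial_d | -39 | -34 | -2 |
| vial_c | 6 | 8 | -2 |
| vial_b | 45 | 50 | 0 |
| vial_a | 89 | 92 | -8 |

- **Margins:** All are inside the 10 mm limit. The rinse bottle and vial_a are the closest to it across the carrier; about 2 mm of their offset may be camera bias.
- **Height and upright:** Every item was lowered to about floor height. The force rose clearly for the rinse bottle, vial_b and vial_a. It was only slight for vial_d, and for vial_c I inferred contact because it stopped descending. Pictures showed the rinse bottle, d and c upright. I had no pictures left to view vials b and a after release, so those two rest on the numbers only.
- **Camera disagreement:** The fixed cameras read about 5–8 mm lower in y than the wrist camera, so I used the wrist camera. The final scene-camera check found only three objects on the carrier. The side camera found all five, each within about 10 mm of its well.
- **Bystanders:** The reagent bottle and forceps look unchanged in both fixed views. The beaker looks unchanged in the scene view but differs in the side view. I think that is because the loaded vials now stand in front of it, and the arm never went near it.

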